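# Refill the coffee-capsule dispenser

## Robot

A 7-joint arm with a two-finger parallel gripper is mounted at the origin on the work surface. World frame = base frame: x ahead of the robot, y to its left, z up, the work surface at z = 0. Lengths are in m, angles in rad, forces in N, time in s.
With the tool pointing down it reaches from about 0.425 to 0.875 m from the base axis. Payload 4.7 kg.
Tool frame: the origin (TCP) lies midway between the tips of the shut fingers; the grasp point (between the pads) lies 19 mm behind it; z points along the fingers, y is the line along which they close (so a half turn about z gives the same grasp; the last joint's range is limited). The gripper opens to 87 mm and grips with 3 to 60 N. Pads are 19 mm wide; open, the fingers measure 117 mm over their backs; the gripper's body (75 mm by 190 mm) begins 51 mm behind the grasp point.
Start: joints at [-1.263, 0.321, -0.07, 1.45, 0.023, 1.371, -0.057], TCP at [0.188, 0.622, 0.223] pointing down, gripper open.
Joint ranges: [-2.86, 2.86], [-0.3, 2.09], [-1.38, 1.24], [0.06, 2.45], [-1.56, 4.7], [0.09, 2.05], [-2.69, 2.69]. Speed limits (rad/s): [2.57, 2.57, 3.14, 3.14, 3.14, 3.14, 3.14].

## Interface

Orientations are given as a rotation vector (axis times angle).
In Python, from bench import ctrl gives the robot as it stands.
- The arm moves only by the tool inch_along, called after ">>>" as name(argument=value, ...) on one line, values as JSON. Schema: {"type":"object","properties":{"ticks":{"type":"object","properties":{"plan":{"type":"array","items":{"type":"array","items":{"type":"number"},"minItems":5,"maxItems":5},"minItems":1,"maxItems":20}},"additionalProperties":false,"required":["plan"]},"grip_n":{"type":"number"},"only":{"type":"string"},"quiet":{"type":"boolean"},"lines":{"type":"string"}},"required":["ticks"],"additionalProperties":false}. ticks is an object whose key "plan" holds a list of rows, 1 to 20 of them, each of 5 numbers: dx, dy, dz in m, then a turn about the tool's z in rad, then the opening from 0.0 (shut) to 1.0 (fully open); each row is the pose to reach, as a shift and turn from the pose commanded when the call began, along the tool's axes at that moment; what a row does not reach only later rows make up. A row lasts 1/10 s, in which the tool goes at most 0.05 m and 0.15 rad, less where a joint would pass 70% of its speed; a pose out of reach is approached as far as the arm can. The fingers move at their own pace and stop on an object; grip_n is the grip in N (left out, the last holds). Time passes only in rows, so rows that do not move let the fingers close. The tool returns the time, the measured TCP pose, the force, the opening and the grip force at its end. only (a regular expression) keeps the lines of the reply that match it, lines (a string "A,B") keeps lines A to B, and quiet returns only ok. Input that does not fit is refused with a message, and nothing moves.
- ctrl.get_state(): the state, without advancing time (a new reading comes with each control period).
- ctrl.get_image(name): name is "scene" or "top" or "wrist"; returns the picture (400x640x3 uint8, red, green, blue); there is no depth.
- ctrl.camera_model(name): a dict with "vertical_fov" (degrees; the focal length in pixels is half the picture's height over the tangent of half this angle, whatever the lens; pixels are square), "cx", "cy" (the principal point, pixels), "rvec" (rotation vector, rad) and "tvec" (3), from world to camera coordinates, as OpenCV has them; the wrist camera has in their place "hand_eye" (4x4, takes a point from camera to tool coordinates, whose origin is the TCP and whose axes are the flange's). Camera axes: x right, y down, z forward; pixel columns grow to the right and rows downward; lengths in m; the calibration is good to about 2 mm. A picture is of the moment at which its call begins: read the wrist's pose just before it. camera_model takes no time and is no camera call.
- ctrl.close_job(): hands the job in; it is judged then, once.
The state is a dict: "time": time; "joint_positions": joint angles; "qd": joint speeds; "joint_torque": joint torques, N m; "position": TCP position; "tool_rot": TCP orientation; "ft_force": force on the tool from outside, world axes, zero at the start; "torque": the same for the moment, N m; "grip_width": opening from 0.0 (shut) to 1.0 (fully open); "grip_force": force on a finger pad.
Only numpy, scipy, OpenCV 4.12 (cv2) and the standard library are available. Lean on these libraries where they do the work, as an engineer would, in place of code of your own. Each camera call takes 0.05 s, during which the arm holds its last target. There are 200 camera calls.

## Task

Refill the capsule dispenser: push its slide gate fully shut so nothing falls through, and free the cork by rocking it side to side as you lift, without pulling the glass up out of its stand, then set the cork aside on the worktop. Drop every capsule on the worktop into the glass, press the cork back down as deep and straight as it was, and leave the mug, the bowl and the bottle alone.

Things in the scene. Friction and masses are not known exactly. Their poses are not given: they have to be found in the camera images.
- stand: walnut stand of the capsule dispenser, fixed, 150 x 150 mm, deck 62 mm high, on it a square raised seat (98 mm inside, 18 mm deep) for the glass. Origin: centre of its underside, below the middle of the glass; its +x points from the gate's grip to the glass, z up. A 44 mm square outlet in the deck under the glass lets capsules fall through while the gate is open.
- hopper: clear glass tube, the hopper: 94 mm outside, 84 mm inside, 165 mm tall, 0.8 kg, open at both ends, standing loose in the seat (2 mm play). Origin: centre of its lower end on the deck, z up the axis; rim at z = +165 mm. 8 mm below the rim a springy white silicone lip, 78 to 80 mm across, grips the cork.
- stopper: tapered cork, 84 mm wide on top, 76 mm at the foot, bottom edge bevelled to 68 mm, 36 mm tall, a round wooden knob on top; 90 g. Origin: centre of its underside, z up. Home: origin 137 mm above the hopper's origin, 8 mm of cork out of the glass. It stands well on its foot. To put it back press down with 15 to 22 N until it stops.
- knob (a point): on the cork's axis, middle of its pale wooden knob (34 mm across, 32 mm tall), 52 mm above the cork's origin. A straight pull on it needs 10 to 15 N, more than the glass weighs, so the glass comes along. Tilted about 0.1 rad to one side and the other in the plane of the fingers, and lifted 3 to 4 mm a rock, the cork walks out; it is loose about 10 mm above home.
- gate (a joint): slide gate under the deck, in m: 0 = fully shut (end stop, outlet closed), 0.046 = fully open; it moves with about 3 N and stays where it is left. To shut it, move its grip along the stand's +x.
- gate_grip (a point): middle of the top of the gate's upright black grip, 14 mm thick along the stand's x, 30 mm wide along its y, 40 mm tall (top 86 mm over the worktop); with the gate shut it is 118 mm in front of the middle of the glass (stand's -x).
- cap1: gold coffee capsule, a cup shape 29 mm tall, 28 mm across its foot and 37 mm across the silver-topped rim, 15 g, standing on its foot on the worktop. Origin: centre of its foot, z up to the rim. It may be absent.
- cap2: red coffee capsule, a cup shape 29 mm tall, 28 mm across its foot and 37 mm across the silver-topped rim, 15 g, standing on its foot on the worktop. Origin: centre of its foot, z up to the rim. It may be absent.
- cap3: green coffee capsule, a cup shape 29 mm tall, 28 mm across its foot and 37 mm across the silver-topped rim, 15 g, standing on its foot on the worktop. Origin: centre of its foot, z up to the rim. It may be absent.
- cap4: blue coffee capsule, a cup shape 29 mm tall, 28 mm across its foot and 37 mm across the silver-topped rim, 15 g, standing on its foot on the worktop. Origin: centre of its foot, z up to the rim. It may be absent.
- cap5: purple coffee capsule, a cup shape 29 mm tall, 28 mm across its foot and 37 mm across the silver-topped rim, 15 g, standing on its foot on the worktop. Origin: centre of its foot, z up to the rim. It may be absent.
- mug: white mug, 80 mm across, 92 mm tall; leave it alone. Origin: centre of its underside.
- bowl: wooden bowl, 120 mm across, 45 mm tall; leave it alone. Origin: centre of its underside.
- oil: green glass oil bottle, 60 mm across, 190 mm tall; leave it alone. Origin: centre of its underside.

How it is judged:
By the outcome, as a careful person would: the job done as asked, in the order asked, and still so for the second after the job is handed in, with the robot touching nothing.
Of cap1, cap2, cap3, cap4, cap5 only 3 to 5 are there at a start; the rules pass over those that are not, and their reading is None.
At some moment in a run one of cap1, cap2, cap3, cap4, cap5 may be knocked a few centimetres aside while the robot is not near it.
It also fails if it takes over 210 s, if anything falls off the work surface, if the arm or the gripper's body presses on something with over 40 N, if the wrist force passes 120 N, or if a joint passes its speed limit or range.

## Working session

There is one attempt and no reset: what is moved stays moved. The work goes in short steps, Python scripts to look and compute and a tool call to move; the robot and the scene stay as the last step left them, time stands still between calls to the robot, and variables do not carry over. Pictures are saved under pics/ and viewed, at most 14 in all, crops included, and the job is handed in when it is done.

```bash
ls; mkdir -p pics; python3 - <<'E'
from bench import ctrl
import cv2
for n in("scene","top"):
    cv2.imwrite(f"pics/{n}0.png",ctrl.get_image(n)[:,:,::-1]); print(n,ctrl.camera_model(n))
print(ctrl.camera_model("wrist")); s=ctrl.get_state(); print(s)
E
```

```text
bench.py
pics
scene {'vertical_fov': 47.16658420211457, 'cx': 313.5729417654649, 'cy': 205.59089037738056, 'rvec': array([ 2.37679116,  0.69811952, -0.25265558]), 'tvec': array([-0.49288645, -0.12220525,  1.35821294])}
top {'vertical_fov': 44.57611610237948, 'cx': 325.24665513781116, 'cy': 197.6017105217865, 'rvec': array([ 2.1243621 , -2.15947133,  0.17627577]), 'tvec': array([0.03604465, 0.61473596, 1.54948855])}
{'vertical_fov': 67.64146506077618, 'cx': 322.29887415392614, 'cy': 203.11997747694045, 'hand_eye': array([[ 3.69077082e-04, -9.62360313e-01, -2.71776547e-01,
         7.36669714e-02],
       [ 9.99999932e-01,  3.58988346e-04,  8.68394282e-05,
        -3.28603061e-04],
       [ 1.39937938e-05, -2.71776561e-01,  9.62360380e-01,
        -1.62338298e-01],
       [ 0.00000000e+00,  0.00000000e+00,  0.00000000e+00,
         1.00000000e+00]])}
{'time': 0.1, 'joint_positions': array([-1.26290059,  0.32172758, -0.07010123,  1.45155856,  0.02261533,
        1.37076865, -0.05689323]), 'qd': array([ 0.00177406, -0.00197378,  0.00039281, -0.00205755, -0.00081699,
       -0.00105458,  0.0003582 ]), 'joint_torque': array([ 4.16679604e-04, -4.92568946e+01, -4.05507199e-01, -3.13400745e+01,
       -6.42663846e-02,  3.94344761e-02,  5.65036282e-05]), 'position': array([0.18813222, 0.62167007, 0.22158204]), 'tool_rot': array([-4.59731007e-01, -3.10762628e+00,  2.62126812e-03]), 'ft_force': array([0.08672236, 0.15854119, 0.07334293]), 'torque': array([ 0.00734222, -0.01078521,  0.00066331]), 'grip_force': 0.0, 'grip_width': 0.9991022637596136}
```
View pics/top0.png

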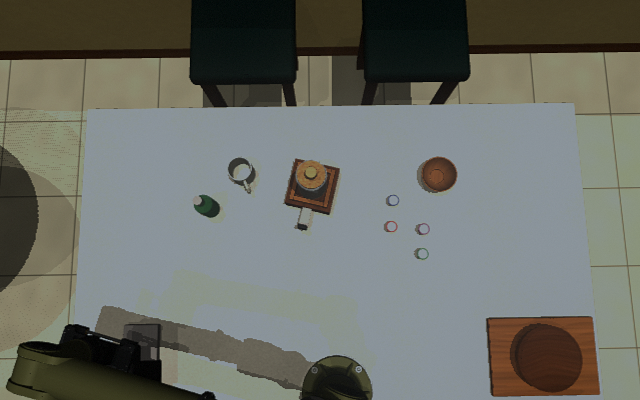

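View pics/scene0.png

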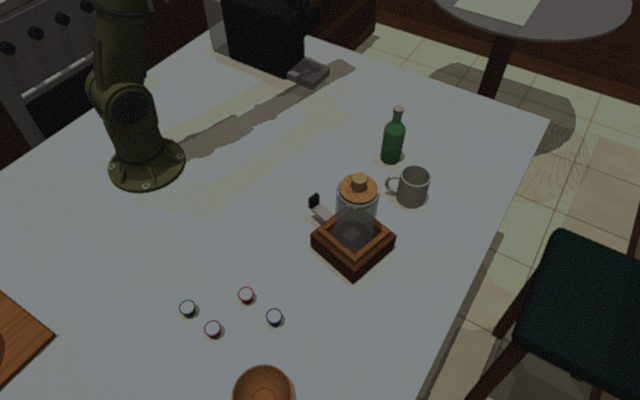

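Top view: stand with the glass and cork around (312,185), gate grip (302,226), capsules blue (393,200), red (391,227), purple (423,229) and green (422,254); no gold one. The mug, bottle and bowl are well apart from these.

```bash
cat > h.py <<'E'
import numpy as np, cv2
from scipy.spatial.transform import Rotation as R
from bench import ctrl
def K(m): 
    f=200/np.tan(np.radians(m["vertical_fov"])/2); return np.array([[f,0,m["cx"]],[0,f,m["cy"]],[0,0,1]])
def cam(n,s=None):
    m=ctrl.camera_model(n)
    if n=="wrist":
        s=s or ctrl.get_state(); T=np.eye(4); T[:3,:3]=R.from_rotvec(s["tool_rot"]).as_matrix(); T[:3,3]=s["position"]
        T=np.linalg.inv(T@m["hand_eye"]); return K(m),T[:3,:3],T[:3,3]
    return K(m),R.from_rotvec(m["rvec"]).as_matrix(),np.array(m["tvec"])
def w2p(c,P): k,r,t=c; q=k@(r@np.asarray(P,float)+t); return q[:2]/q[2]
def p2w(c,u,v,z):
    k,r,t=c; d=r.T@np.linalg.solve(k,[u,v,1]); o=-r.T@t; return o+d*(z-o[2])/d[2]
def totool(P,s=None):  # shift in tool axes to bring TCP to world P
    s=s or ctrl.get_state(); return R.from_rotvec(s["tool_rot"]).as_matrix().T@(np.asarray(P)-s["position"])
E
python3 - <<'E'
from h import *
c=cam("top"); print(w2p(c,[0,0,0]),w2p(cam("scene"),[0,0,0]))
for n,p,z in [("knob",(312,173),.268),("grip",(302,226),.086),("blue",(393,200),.029),("red",(391,227),.029),("purple",(423,229),.029),("green",(422,254),.029),("bowl",(438,174),.045),("mug",(240,170),.092),("oil",(199,201),.19)]: print(n,p2w(c,*p,z).round(3))
for n,p,z in [("knob",(359,184),.251),("grip",(314,196),.086),("blue",(274,317),.029),("red",(246,295),.029)]: print(n,p2w(cam("scene"),*p,z).round(3))
im=cv2.imread("pics/top0.png")[140:275,180:460]; cv2.imwrite("pics/topc.png",cv2.resize(im,None,fx=2.8,fy=2.8,interpolation=cv2.INTER_CUBIC))
E
```

```text
[336.59725727 391.18448509] [147.31479277 164.36918671]
knob [0.652 0.064 0.268]
grip [0.519 0.101 0.086]
blue [ 0.607 -0.199  0.029]
red [ 0.517 -0.189  0.029]
purple [ 0.509 -0.294  0.029]
green [ 0.427 -0.286  0.029]
bowl [ 0.689 -0.349  0.045]
mug [0.702 0.299 0.092]
oil [0.588 0.403 0.19 ]
knob [0.661 0.064 0.251]
grip [0.522 0.102 0.086]
blue [ 0.612 -0.202  0.029]
red [ 0.526 -0.192  0.029]
```

View pics/topc.png

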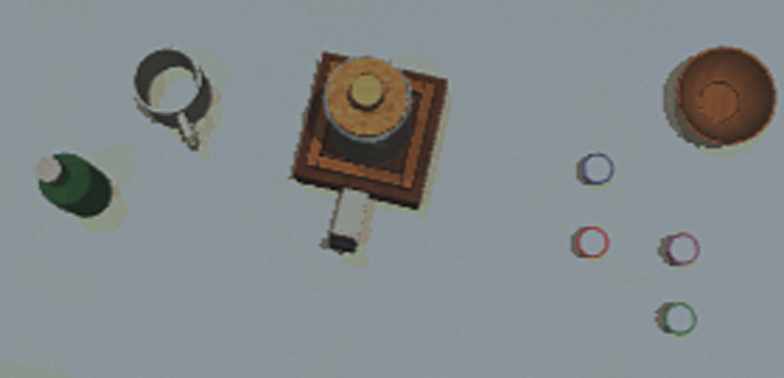

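```bash
python3 - <<'E'
from h import *
print(totool([.52,.12,.38]).round(3))
E
```

```text
[-0.463 -0.384 -0.158]
```

>>> inch_along(ticks={"plan":[[-0.03, -0.02, -0.04, 0, 1], [-0.06, -0.05, -0.07, 0, 1], [-0.1, -0.08, -0.1, 0, 1], [-0.13, -0.11, -0.12, 0, 1], [-0.165, -0.135, -0.14, 0, 1], [-0.2, -0.165, -0.15, 0, 1], [-0.235, -0.19, -0.16, 0, 1], [-0.27, -0.22, -0.16, 0, 1], [-0.3, -0.25, -0.16, 0, 1], [-0.34, -0.28, -0.16, 0, 1], [-0.37, -0.31, -0.16, 0, 1], [-0.4, -0.335, -0.16, 0, 0], [-0.435, -0.36, -0.16, 0, 0], [-0.463, -0.384, -0.16, 0, 0], [-0.463, -0.384, -0.16, 0, 0], [-0.463, -0.384, -0.16, 0, 0], [-0.463, -0.384, -0.16, 0, 0]]})

```text
time: 1.8
position: [0.5196, 0.1219, 0.3822]
tool_rot: [-0.457, -3.107, -0.001]
ft_force: [0.4, 0.1, 0.4]
grip_width: 0.537
grip_force: 0.0
```

```bash
python3 - <<'E'
from h import *
s=ctrl.get_state(); im=ctrl.get_image("wrist")[:,:,::-1]; cv2.imwrite("pics/w1.png",im)
import pickle; pickle.dump(s,open("w1.pkl","wb"))
E
```

```text
(no output)
```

View pics/w1.png

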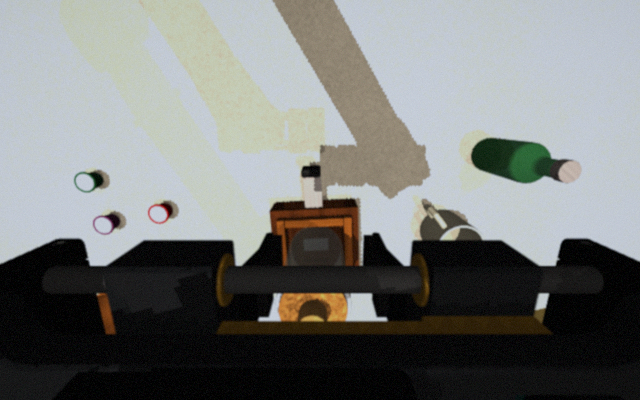

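```bash
python3 - <<'E'
from h import *
import pickle
s=pickle.load(open("w1.pkl","rb")); c=cam("wrist",s)
for n,p,z in [("knobtop?",(314,305),.267),("grip",(312,171),.086),("red",(160,212),.029),("green",(89,182),.029),("purple",(107,223),.029),("corner R near",(360,200),.062),("corner L near",(273,202),.062)]: print(n,p2w(c,*p,z).round(4))
im=cv2.imread("pics/w1.png")[140:330,240:400]; a=cv2.resize(im,None,fx=3,fy=3,interpolation=cv2.INTER_CUBIC)
im=cv2.imread("pics/top0.png")[150:240,270:350];b=cv2.resize(im,(400,450),interpolation=cv2.INTER_CUBIC)
cv2.imwrite("pics/c2.png",np.hstack([a[:450],b[:,:320]]))
E
```

```text
knobtop? [0.6297 0.0793 0.267 ]
grip [0.5186 0.1053 0.086 ]
red [ 0.5197 -0.1849  0.029 ]
green [ 0.4332 -0.2809  0.029 ]
purple [ 0.5111 -0.2868  0.029 ]
corner R near [0.5921 0.1658 0.062 ]
corner L near [0.5536 0.0251 0.062 ]
```

View pics/c2.png

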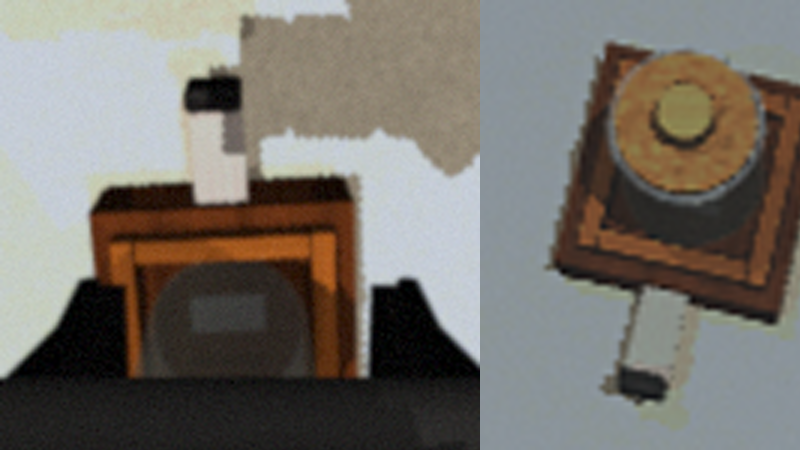

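```bash
python3 - <<'E'
from h import *
import pickle
s=pickle.load(open("w1.pkl","rb")); c=cam("wrist",s); t=cam("top")
L=p2w(c,271,211.7,.062);Rr=p2w(c,358.3,209,.062); print(L,Rr,np.linalg.norm(L-Rr)); d=(Rr-L)[:2]; yaw=np.arctan2(-d[0],d[1]); print("yaw",yaw, "toolx",R.from_rotvec(s["tool_rot"]).as_matrix()[:,0])
e=np.array([np.cos(yaw),np.sin(yaw)]); print("stand c",((L+Rr)/2)[:2]+.075*e)
print("cork",p2w(t,311,175.4,.235),"knob",p2w(t,311,172,.267))
a=[p2w(t,*p,.062)[:2] for p in [(295.6,158.4),(284.6,203),(329.6,214.4)]];print(a,np.linalg.norm(a[0]-a[1]),np.linalg.norm(a[1]-a[2]),"c",(a[0]+a[2])/2)
# grip: crop px (185..243, 78..84) top near edge row
print("grip",[p2w(c,240+x/3,140+y/3,.086) for x,y in((190,80),(242,80),(190,103),(242,103))])
E
```

```text
[0.56868978 0.0162447  0.062     ] [0.60654435 0.15905067 0.062     ] 0.14773798856851109
yaw -0.259117628503244 toolx [-0.95773915  0.28763652  0.00097376]
stand c [0.6601133 0.0684306]
cork [0.65160727 0.06772332 0.235     ] knob [0.65485876 0.06691903 0.267     ]
[array([0.74518796, 0.12135507]), array([0.59750471, 0.15805372]), array([0.55795221, 0.01292948])] 0.15217467903270773 0.1504175710074162 c [0.65157008 0.06714227]
grip [array([0.50834645, 0.0944671 , 0.086     ]), array([0.5160306 , 0.12008448, 0.086     ]), array([0.5197472, 0.0908328, 0.086    ]), array([0.52748554, 0.11663035, 0.086     ])]
```

```bash
cat >> h.py <<'E'
YAW=-.259; e=np.array([np.cos(YAW),np.sin(YAW),0]); f=np.array([-e[1],e[0],0]); C=np.array([.655,.0675,0])
def st(x,y,z): return C+x*e+y*f+[0,0,z]
E
python3 - <<'E'
from h import *
print(totool(st(-.19,0,.13)).round(4),totool(st(-.19,0,.062)).round(4))
E
```

```text
[ 0.0443 -0.0196  0.2524] [ 0.0443 -0.0197  0.3204]
```

>>> inch_along(ticks={"plan":[[0.03, -0.01, 0.04, -0.033, 0], [0.044, -0.02, 0.08, -0.033, 0], [0.044, -0.02, 0.125, -0.033, 0], [0.044, -0.02, 0.17, -0.033, 0], [0.044, -0.02, 0.21, -0.033, 0], [0.044, -0.02, 0.25, -0.033, 0], [0.044, -0.02, 0.29, -0.033, 0], [0.044, -0.02, 0.32, -0.033, 0], [0.044, -0.02, 0.32, -0.033, 0], [0.044, -0.02, 0.32, -0.033, 0]]})

```text
time: 2.85
position: [0.4722, 0.115, 0.0631]
tool_rot: [-0.406, -3.115, 0.0]
ft_force: [0.3, 0.4, -0.2]
grip_width: 0.006
grip_force: 0.0
```

```bash
python3 -c "
from h import *
s=ctrl.get_state();print((s['position']-C)@e,(s['position']-C)@f,-R.from_rotvec(s['tool_rot']).as_matrix()[:,0])"
```

```text
-0.18888786277824995 -0.0008650091516285966 [ 9.66638211e-01 -2.56145547e-01 -1.68994539e-04]
```

>>> inch_along(ticks={"plan":[[-0.005, 0, 0, 0, 0], [-0.01, 0, 0, 0, 0], [-0.015, 0, 0, 0, 0], [-0.02, 0, 0, 0, 0], [-0.025, 0, 0, 0, 0], [-0.03, 0, 0, 0, 0], [-0.034, 0, 0, 0, 0], [-0.038, 0, 0, 0, 0], [-0.042, 0, 0, 0, 0], [-0.046, 0, 0, 0, 0], [-0.046, 0, 0, 0, 0]]})

```text
time: 3.95
position: [0.5173, 0.1022, 0.0624]
tool_rot: [0.409, 3.114, -0.0]
ft_force: [0.2, 1.5, -0.7]
grip_width: 0.008
grip_force: 0.4
```

>>> inch_along(ticks={"plan":[[-0.003, 0, 0, 0, 0], [-0.005, 0, 0, 0, 0], [-0.007, 0, 0, 0, 0]]})

```text
time: 4.25
position: [0.5234, 0.1007, 0.0625]
tool_rot: [-0.408, -3.115, -0.0]
ft_force: [-2.0, 1.3, 0.0]
grip_width: 0.002
grip_force: 1.3
```

>>> inch_along(ticks={"plan":[[-0.001, 0, 0, 0, 0], [-0.002, 0, 0, 0, 0], [-0.003, 0, 0, 0, 0], [-0.004, 0, 0, 0, 0]]})

```text
time: 4.65
position: [0.5242, 0.1005, 0.0623]
tool_rot: [-0.406, -3.108, -0.0]
ft_force: [-12.5, 3.5, 8.6]
grip_width: 0.004
grip_force: 6.4
```

>>> inch_along(ticks={"plan":[[0.01, 0, 0, 0, 0], [0.03, 0, -0.01, 0, 0], [0.03, 0, -0.05, 0, 0], [0.03, 0, -0.1, 0, 0], [0.03, 0, -0.15, 0, 0.5], [0.03, 0, -0.2, 0, 1], [0.03, 0, -0.25, 0, 1], [0.03, 0, -0.29, 0, 1], [0.03, 0, -0.3, 0, 1], [0.03, 0, -0.3, 0, 1], [0.03, 0, -0.3, 0, 1]]})

```text
time: 5.75
position: [0.4982, 0.1067, 0.3611]
tool_rot: [-0.409, -3.114, 0.002]
ft_force: [-0.4, 0.5, -1.2]
grip_width: 0.559
grip_force: 0.0
```

```bash
python3 - <<'E'
from h import *
import pickle
s=ctrl.get_state(); im=ctrl.get_image("wrist")[:,:,::-1]; cv2.imwrite("pics/w2.png",cv2.resize(im[100:350,160:480],None,fx=2.4,fy=2.4,interpolation=cv2.INTER_CUBIC))
pickle.dump(s,open("w2.pkl","wb")); c=cam("wrist",s); print([(n,(w2p(c,p)-[160,100])*2.4) for n,p in [("knobtop",st(0,0,.267)),("cork",st(0,0,.235)),("grip",st(-.118,0,.086))]])
E
```

```text
[('knobtop', array([396.42233428, 609.1526114 ])), ('cork', array([395.87385189, 558.32685738])), ('grip', array([394.19870991, 238.26542953]))]
```

View pics/w2.png

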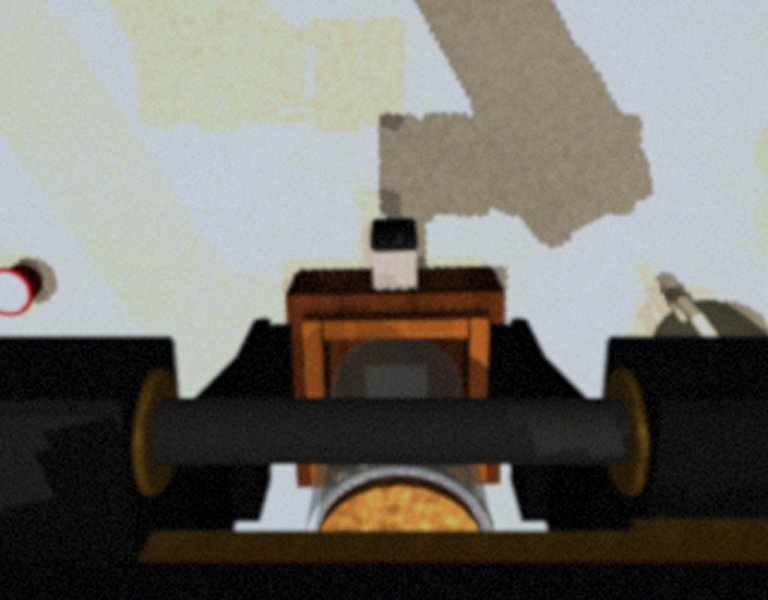

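>>> inch_along(ticks={"plan":[[-0.05, 0, -0.03, 0, 1], [-0.1, 0, -0.03, 0, 1], [-0.15, 0, -0.03, 0, 1], [-0.2, 0, -0.03, 0, 1], [-0.24, 0, -0.03, 0, 1], [-0.24, 0, -0.03, 0, 1], [-0.24, 0, -0.03, 0, 1]]})

```text
time: 6.5
position: [0.7309, 0.0442, 0.3868]
tool_rot: [-0.411, -3.107, 0.006]
ft_force: [-0.4, 0.6, 0.4]
grip_width: 0.995
grip_force: 0.0
```

```bash
python3 - <<'E'
from h import *
import pickle
s=ctrl.get_state(); im=ctrl.get_image("wrist")[:,:,::-1]; cv2.imwrite("pics/w3.png",cv2.resize(im[0:250,160:480],None,fx=2.4,fy=2.4,interpolation=cv2.INTER_CUBIC))
pickle.dump(s,open("w3.pkl","wb")); c=cam("wrist",s); print([(n,(w2p(c,p)-[160,0])*2.4) for n,p in [("knobtop",st(0,0,.267)),("cork",st(0,0,.235)),("grip",st(-.118,0,.086))]])
E
```

```text
[('knobtop', array([399.22825173, 271.80300311])), ('cork', array([398.57705603, 273.71193002])), ('grip', array([396.52280668,  66.46481122]))]
```

View pics/w3.png

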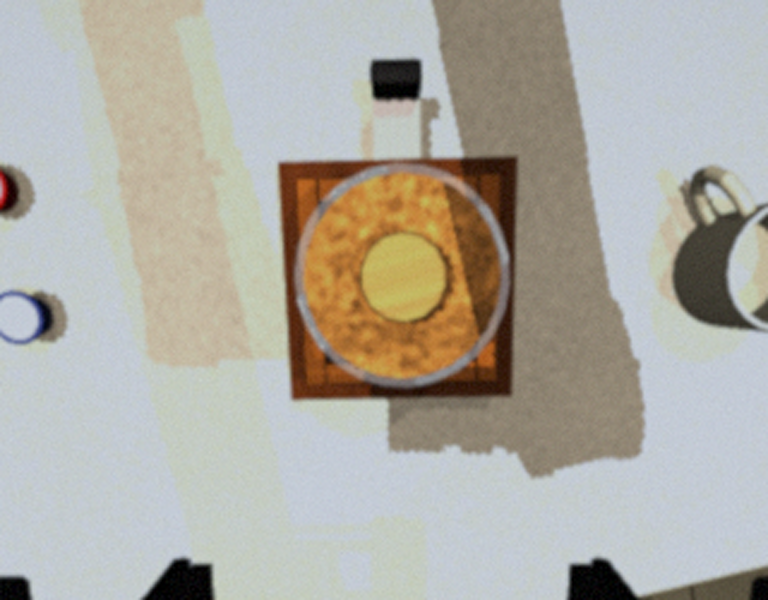

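```bash
python3 - <<'E'
from h import *
import pickle
s=pickle.load(open("w3.pkl","rb")); c=cam("wrist",s)
K3=p2w(c,404/2.4+160,277/2.4,.267); print(K3,p2w(c,403/2.4+160,275/2.4,.227))
a,b=p2w(c,280/2.4+160,162/2.4,.062),p2w(c,517/2.4+160,157/2.4,.062); print(a,b,np.linalg.norm(a-b),((a+b)/2)[:2]+.075*e[:2])
print(totool([K3[0],K3[1],.30]),totool([K3[0],K3[1],.242]))
E
```

```text
[0.65729097 0.06876156 0.267     ] [0.65586043 0.06931142 0.227     ]
[0.56739935 0.01508427 0.062     ] [0.60330109 0.15929161 0.062     ] 0.14860919201178094 [0.65784871 0.06797939]
[0.07615355 0.00448819 0.09023729] [0.07594035 0.00459619 0.14823679]
```

```bash
sed -i 's/\[.655,.0675,0\]/[.6568,.0688,0]/' h.py
```

>>> inch_along(ticks={"plan":[[0.04, 0.003, 0.02, 0, 1], [0.076, 0.005, 0.04, 0, 1], [0.076, 0.005, 0.08, 0, 1], [0.076, 0.005, 0.11, 0, 1], [0.076, 0.005, 0.13, 0, 1], [0.076, 0.005, 0.135, 0, 1], [0.076, 0.005, 0.135, 0, 1], [0.076, 0.005, 0.135, 0, 1]]})

```text
time: 7.35
position: [0.6584, 0.0699, 0.26]
tool_rot: [0.407, 3.112, 0.003]
ft_force: [-0.4, -0.0, 0.1]
grip_width: 1.0
grip_force: 0.0
```

```bash
python3 -c "
from h import *
print(totool(st(0,0,.240)))"
```

```text
[ 0.00132274 -0.00155664  0.01995571]
```

>>> inch_along(ticks={"plan":[[0.001, -0.0015, 0.004, 0, 1], [0.001, -0.0015, 0.008, 0, 1], [0.001, -0.0015, 0.008, 0, 1], [0.001, -0.0015, 0.008, 0, 1]]})

```text
time: 7.75
position: [0.6568, 0.0685, 0.2494]
tool_rot: [-0.409, -3.115, 0.0]
ft_force: [-0.5, 0.1, 0.4]
grip_width: 0.998
grip_force: 0.0
```

```bash
python3 -c "
from h import *
print(totool(st(0,0,.240)))"
```

```text
[9.23592764e-05 3.31724074e-04 9.43573010e-03]
```

>>> inch_along(ticks={"plan":[[0, 0, 0.005, 0, 1], [0, 0, 0.0095, 0, 1], [0, 0, 0.0095, 0, 1], [0, 0, 0.0095, 0, 0.3], [0, 0, 0.0095, 0, 0.3], [0, 0, 0.0095, 0, 0.3], [0, 0, 0.0095, 0, 0.3], [0, 0, 0.0095, 0, 0.3], [0, 0, 0.0095, 0, 0.3], [0, 0, 0.0095, 0, 0.3]]}, grip_n=30)

```text
time: 8.75
position: [0.6568, 0.0685, 0.2401]
tool_rot: [0.408, 3.115, 0.0]
ft_force: [-0.7, 0.1, -0.7]
grip_width: 0.449
grip_force: 0.0
```

>>> inch_along(ticks={"plan":[[0, 0, 0, 0, 0.2], [0, 0, 0, 0, 0.2], [0, 0, 0, 0, 0.2], [0, 0, 0, 0, 0.2]]}, grip_n=30)

```text
time: 9.15
position: [0.6568, 0.0685, 0.2401]
tool_rot: [0.409, 3.115, 0.0]
ft_force: [-0.0, 0.7, 0.4]
grip_width: 0.378
grip_force: 30.0
```

>>> inch_along(ticks={"plan":[[0, 0.002, 0, 0, 0.2], [0, 0.004, -0.001, 0, 0.2], [0, 0.004, -0.002, 0, 0.2], [0, 0.004, -0.002, 0, 0.2]]}, grip_n=30)

```text
time: 9.55
position: [0.6574, 0.0724, 0.241]
tool_rot: [-0.408, -3.113, 0.001]
ft_force: [-0.4, -1.4, -3.5]
grip_width: 0.385
grip_force: 30.0
```

>>> inch_along(ticks={"plan":[[0, -0.003, 0, 0, 0.2], [0, -0.006, -0.001, 0, 0.2], [0, -0.008, -0.002, 0, 0.2], [0, -0.008, -0.003, 0, 0.2], [0, -0.008, -0.003, 0, 0.2]]})

```text
time: 10.05
position: [0.6557, 0.0647, 0.245]
tool_rot: [0.409, 3.115, 0.0]
ft_force: [0.5, -0.5, -7.4]
grip_width: 0.386
grip_force: 30.0
```

>>> inch_along(ticks={"plan":[[0, 0.003, 0, 0, 0.2], [0, 0.006, 0, 0, 0.2], [0, 0.008, -0.001, 0, 0.2], [0, 0.008, -0.002, 0, 0.2], [0, 0.008, -0.002, 0, 0.2]]})

```text
time: 10.55
position: [0.6579, 0.0728, 0.2472]
tool_rot: [0.408, 3.115, 0.001]
ft_force: [0.2, -0.5, -8.0]
grip_width: 0.387
grip_force: 30.0
```

>>> inch_along(ticks={"plan":[[0, -0.003, 0, 0, 0.2], [0, -0.006, 0, 0, 0.2], [0, -0.008, -0.001, 0, 0.2], [0, -0.008, -0.002, 0, 0.2], [0, -0.008, -0.002, 0, 0.2]]})

```text
time: 11.05
position: [0.6558, 0.0642, 0.2493]
tool_rot: [0.409, 3.114, -0.0]
ft_force: [-0.6, -0.6, -8.4]
grip_width: 0.382
grip_force: 30.0
```

```bash
python3 - <<'E'
from h import *
im=ctrl.get_image("scene")[:,:,::-1]; a=im[140:290,290:410]; b=cv2.imread("pics/scene0.png")[140:290,290:410]
cv2.imwrite("pics/s1.png",cv2.resize(np.hstack([b,a]),None,fx=3.3,fy=3.3,interpolation=cv2.INTER_CUBIC))
c=cam("scene"); print([((w2p(c,st(0,0,z))-[290,140])*3.3).round(1) for z in (.062,.066,.227,.231)])
E
```

```text
[array([207.5, 309.4]), array([207.9, 306.2]), array([223.3, 163. ]), array([223.7, 159. ])]
```

View pics/s1.png

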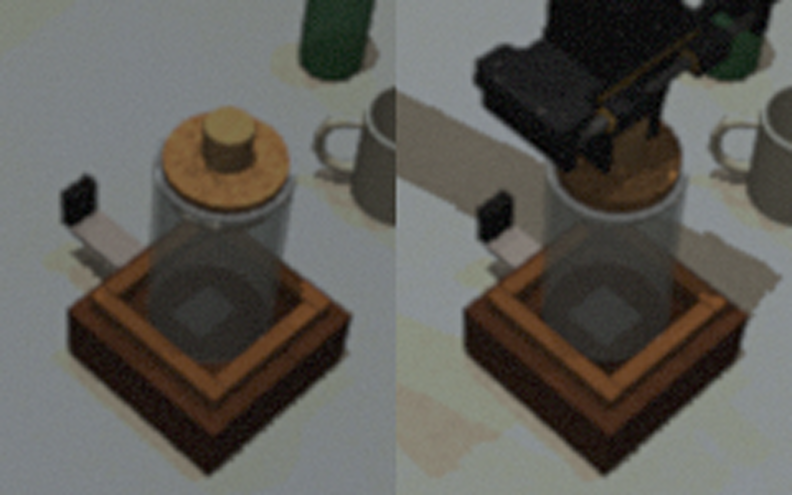

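```bash
python3 - <<'E'
from h import *
a=cv2.imread("pics/scene0.png"); b=ctrl.get_image("scene")[:,:,::-1]
for x in (352,358,364): 
  for im in(a,b): print(x,[int(v) for v in im[190:212,x-1:x+2].mean(1)@[-1,0,1]])
for im in(a,b): print([int(v) for v in im[230:256,340].mean(1,keepdims=True)] if 0 else [int(v) for v in im[236:256,346:349].mean((1,2))])
E
```

```text
352 [44, 51, 57, 66, 67, 68, 65, 65, 65, 66, 66, 50, 32, 12, 4, 1, 1, 5, 8, 8, 6, 3]
352 [-1, 9, 19, 24, 29, 27, 26, 24, 26, 29, 25, 24, 23, 18, 5, 0, 3, 3, 6, 4, 6, 6]
358 [24, 23, 37, 61, 66, 62, 65, 65, 68, 67, 69, 69, 50, 31, 11, 4, 0, 2, 4, 8, 8, 7]
358 [26, 33, 34, 26, 28, 33, 36, 33, 36, 38, 33, 30, 25, 25, 11, 0, 1, 1, 5, 8, 9, 9]
364 [29, 45, 60, 66, 67, 64, 67, 66, 65, 68, 66, 62, 42, 21, 8, 1, 0, 3, 6, 6, 6, 7]
364 [25, 30, 35, 39, 39, 38, 38, 37, 39, 41, 36, 27, 25, 12, 2, -1, 2, 4, 4, 5, 6, 7]
[51, 51, 51, 47, 43, 40, 39, 39, 39, 40, 37, 43, 53, 60, 63, 65, 66, 65, 56, 43]
[56, 56, 54, 52, 47, 44, 42, 43, 43, 44, 41, 46, 53, 63, 71, 72, 69, 70, 62, 45]
```

>>> inch_along(ticks={"plan":[[0, 0.003, 0, 0, 0.2], [0, 0.006, 0, 0, 0.2], [0, 0.008, 0, 0, 0.2], [0, 0.009, -0.001, 0, 0.2], [0, 0.009, -0.001, 0, 0.2]]})

```text
time: 11.65
position: [0.6587, 0.0729, 0.2517]
tool_rot: [0.408, 3.113, -0.0]
ft_force: [-1.2, -1.7, -2.1]
grip_width: 0.384
grip_force: 30.0
```

>>> inch_along(ticks={"plan":[[0, -0.003, 0, 0, 0.2], [0, -0.006, 0, 0, 0.2], [0, -0.009, -0, 0, 0.2], [0, -0.009, -0.001, 0, 0.2], [0, -0.009, -0.001, 0, 0.2]]})

```text
time: 12.15
position: [0.6562, 0.0653, 0.2516]
tool_rot: [0.408, 3.114, 0.002]
ft_force: [0.1, 2.1, 0.8]
grip_width: 0.385
grip_force: 30.0
```

>>> inch_along(ticks={"plan":[[0, 0.003, 0, 0, 0.2], [0, 0.005, 0, 0, 0.2], [0, 0.005, -0.001, 0, 0.2], [0, 0.005, -0.001, 0, 0.2]]})

```text
time: 12.55
position: [0.6569, 0.0692, 0.2519]
tool_rot: [-0.409, -3.114, 0.001]
ft_force: [-0.4, 0.4, -0.7]
grip_width: 0.381
grip_force: 30.0
```

>>> inch_along(ticks={"plan":[[0, 0, -0.003, 0, 0.2], [0, 0, -0.006, 0, 0.2], [0, 0, -0.01, 0, 0.2], [0, 0, -0.015, 0, 0.2], [0, 0, -0.02, 0, 0.2]]})

```text
time: 13.05
position: [0.6571, 0.0693, 0.2727]
tool_rot: [0.409, 3.114, 0.0]
ft_force: [-0.9, 0.1, -1.3]
grip_width: 0.386
grip_force: 30.0
```

>>> inch_along(ticks={"plan":[[0, 0, -0.02, 0, 0.2], [0, 0, -0.04, 0, 0.2], [0, 0, -0.06, 0, 0.2], [0, 0, -0.08, 0, 0.2], [0, 0, -0.1, 0, 0.2], [0, 0, -0.1, 0, 0.2], [0, 0, -0.1, 0, 0.2]]})

```text
time: 13.75
position: [0.6572, 0.0693, 0.372]
tool_rot: [0.409, 3.114, 0.0]
ft_force: [0.2, 0.5, -1.7]
grip_width: 0.384
grip_force: 30.0
```

```bash
python3 - <<'E'
from h import *
im=ctrl.get_image("scene")[:,:,::-1]
cv2.imwrite("pics/s2.png",cv2.resize(im[80:290,230:430],None,fx=2.8,fy=2.8,interpolation=cv2.INTER_CUBIC))
P=np.array([.49,-.05,.2]); print(totool(P),ctrl.get_state()["position"])
E
```

```text
[ 0.13016785 -0.15836986  0.17130555] [0.65680085 0.06944056 0.37111897]
```

View pics/s2.png

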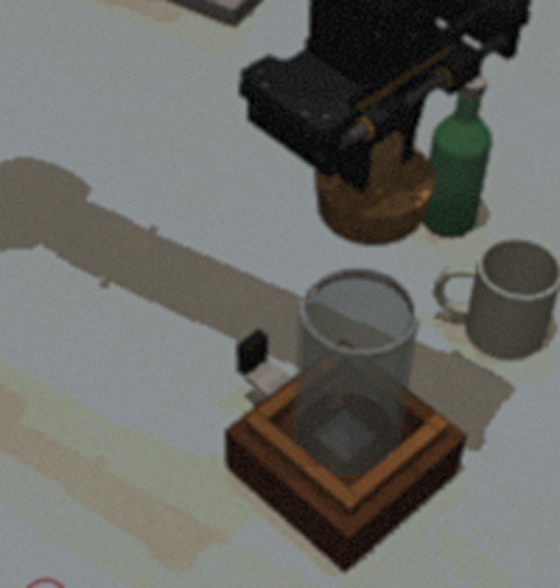

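```bash
python3 - <<'E'
from h import *
print(totool([.5,-.04,.1]),totool([.5,-.04,.043]))
E
```

```text
[ 0.12298306 -0.1460955   0.27129414] [ 0.12292441 -0.14607659  0.32829411]
```

>>> inch_along(ticks={"plan":[[0.025, -0.03, 0, 0, 0.2], [0.05, -0.06, 0, 0, 0.2], [0.075, -0.09, 0, 0, 0.2], [0.1, -0.12, 0, 0, 0.2], [0.123, -0.146, 0.02, 0, 0.2], [0.123, -0.146, 0.06, 0, 0.2], [0.123, -0.146, 0.1, 0, 0.2], [0.123, -0.146, 0.14, 0, 0.2], [0.123, -0.146, 0.18, 0, 0.2], [0.123, -0.146, 0.22, 0, 0.2], [0.123, -0.146, 0.25, 0, 0.2], [0.123, -0.146, 0.28, 0, 0.2], [0.123, -0.146, 0.305, 0, 0.2], [0.123, -0.146, 0.315, 0, 0.2], [0.123, -0.146, 0.322, 0, 0.2], [0.123, -0.146, 0.322, 0, 0.2], [0.123, -0.146, 0.322, 0, 0.2]]})

```text
time: 15.5
position: [0.5014, -0.0399, 0.051]
tool_rot: [0.408, 3.113, 0.001]
ft_force: [-0.6, 0.0, -0.7]
grip_width: 0.384
grip_force: 30.0
```

>>> inch_along(ticks={"plan":[[0, 0, 0.002, 0, 0.2], [0, 0, 0.004, 0, 0.2], [0, 0, 0.006, 0, 0.2], [0, 0, 0.006, 0, 0.2]]})

```text
time: 15.9
position: [0.5004, -0.0398, 0.0439]
tool_rot: [-0.408, -3.115, -0.0]
ft_force: [-1.1, 0.6, -1.2]
grip_width: 0.384
grip_force: 30.0
```

>>> inch_along(ticks={"plan":[[0, 0, 0.001, 0, 0.2], [0, 0, 0.002, 0, 0.2], [0, 0, 0.003, 0, 0.2], [0, 0, 0.003, 0, 0.2]]})

```text
time: 16.3
position: [0.5006, -0.0399, 0.0411]
tool_rot: [0.408, 3.115, 0.0]
ft_force: [-0.1, -1.4, 0.5]
grip_width: 0.382
grip_force: 30.0
```

>>> inch_along(ticks={"plan":[[0, 0, 0.001, 0, 0.2], [0, 0, 0.001, 0, 0.2]]})

```text
time: 16.5
position: [0.5006, -0.0399, 0.041]
tool_rot: [-0.408, -3.115, -0.001]
ft_force: [-2.6, -0.3, 8.7]
grip_width: 0.383
grip_force: 30.0
```

>>> inch_along(ticks={"plan":[[0, 0, 0, 0, 0.55], [0, 0, 0, 0, 0.7], [0, 0, 0, 0, 1], [0, 0, 0, 0, 1], [0, 0, 0, 0, 1], [0, 0, 0, 0, 1], [0, 0, -0.02, 0, 1], [0, 0, -0.05, 0, 1], [0, 0, -0.1, 0, 1], [0, 0, -0.15, 0, 1], [0, 0, -0.2, 0, 1], [0, 0, -0.23, 0, 1], [0, 0, -0.23, 0, 1]]})

```text
time: 17.8
position: [0.5032, -0.0401, 0.2751]
tool_rot: [0.408, 3.106, 0.005]
ft_force: [0.5, -0.6, -0.4]
grip_width: 1.0
grip_force: 0.0
```

```bash
python3 - <<'E'
from h import *
print(totool([.60,-.20,.38]))
E
```

```text
[-0.1356382  -0.12912536 -0.10434599]
```

>>> inch_along(ticks={"plan":[[-0.035, -0.035, -0.02, 0, 1], [-0.07, -0.07, -0.04, 0, 1], [-0.1, -0.1, -0.06, 0, 1], [-0.135, -0.13, -0.08, 0, 1], [-0.17, -0.15, -0.1, 0, 1], [-0.19, -0.165, -0.12, 0, 1], [-0.19, -0.165, -0.12, 0, 1], [-0.19, -0.165, -0.12, 0, 1]]})

```text
time: 18.6
position: [0.6413, -0.249, 0.3883]
tool_rot: [-0.411, -3.112, 0.0]
ft_force: [-0.0, -0.8, -0.3]
grip_width: 1.003
grip_force: 0.0
```

```bash
python3 - <<'E'
from h import *
import pickle
s=ctrl.get_state(); im=ctrl.get_image("wrist")[:,:,::-1]; cv2.imwrite("pics/w4.png",im)
pickle.dump(s,open("w4.pkl","wb")); c=cam("wrist",s)
for n,p in dict(blue=(.61,-.2),red=(.52,-.19),purple=(.51,-.29),green=(.43,-.284),cork=(.5,-.04)).items(): print(n,w2p(c,[*p,.029]))
E
```

```text
blue [345.54974288 137.98468373]
red [338.31838774  81.8625282 ]
purple [277.87333354  92.46669417]
green [266.3736159   39.22560677]
cork [427.43448026  42.2854976 ]
```

View pics/w4.png

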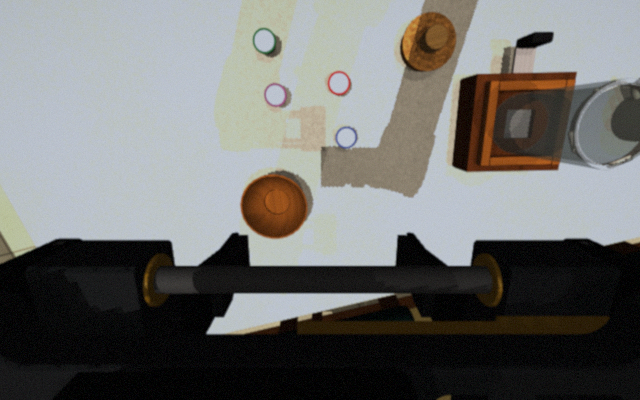

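```bash
cat >> h.py <<'E'
H=dict(red=(0,1),green=(60,75),blue=(108,125),purple=(140,165))
def find(s,im):
    """rim centres of the capsules still on the worktop, from a wrist image (BGR)"""
    c=cam("wrist",s); g=cv2.medianBlur(cv2.cvtColor(im,cv2.COLOR_BGR2HSV),3); out={}
    for n,(lo,hi) in dict(red=(172,188),green=(65,95),blue=(108,128),purple=(145,169)).items():
        h=g[:,:,0].astype(int); h=np.where((n=="red")&(h<10),h+180,h)
        m=((h>=lo)&(h<=hi)&(g[:,:,1]>70)&(g[:,:,2]>40)).astype(np.uint8); m[235:]=0
        m=cv2.morphologyEx(m,cv2.MORPH_CLOSE,np.ones((7,7)))
        for q in cv2.findContours(m,cv2.RETR_EXTERNAL,2)[0]:
            (u,v),r=cv2.minEnclosingCircle(q); p=p2w(c,u,v,.029)
            if 6<r<40: out.setdefault(n,[]).append((round(u),round(v),round(r,1),p.round(4).tolist()))
    return out
E
python3 - <<'E'
from h import *
import pickle
s=pickle.load(open("w4.pkl","rb")); im=cv2.imread("pics/w4.png"); c=cam("wrist",s)
for n,p in dict(blue=(346,137),red=(339,83),purple=(275,95),green=(265,41)).items():
    print(n,p2w(c,*p,.029).round(4)); u,v=p; w=cv2.cvtColor(im,cv2.COLOR_BGR2HSV)[v-13:v+14,u-13:u+14].reshape(-1,3); w=w[w[:,1]>90]; print(len(w),np.percentile(w,[10,50,90],axis=0).astype(int).tolist())
for k,v in find(s,im).items(): print(k,v)
print("cork knob",p2w(c,437,37,.068))
E
```

```text
blue [ 0.6086 -0.1989  0.029 ]
7 [[115, 91, 141], [116, 94, 150], [116, 95, 151]]
red [ 0.522  -0.1894  0.029 ]
135 [[0, 99, 156], [4, 127, 185], [178, 155, 189]]
purple [ 0.5125 -0.2957  0.029 ]
20 [[160, 94, 141], [163, 99, 151], [166, 104, 159]]
green [ 0.4318 -0.2869  0.029 ]
30 [[60, 96, 59], [65, 104, 90], [68, 126, 102]]
red [(339, 85, 11.4, [0.5252, -0.1896, 0.029]), (338, 76, 9.1, [0.5113, -0.1883, 0.029])]
green [(268, 44, 9.3, [0.438, -0.2831, 0.029])]
purple [(282, 96, 8.1, [0.5172, -0.2843, 0.029])]
cork knob [ 0.50200864 -0.0396393   0.068     ]
```

```bash
cat >> h.py <<'E'
P=dict(blue=(.6086,-.199),red=(.522,-.1895),purple=(.5125,-.2945),green=(.432,-.286))
def check():
    im=ctrl.get_image("top")[:,:,::-1].astype(int); a=cv2.imread("pics/top0.png").astype(int); c=cam("top")
    for n,p in P.items():
        u,v=w2p(c,[*p,.029]).round().astype(int); sl=np.s_[v-9:v+10,u-9:u+10]; d=im[sl]-a[sl]; d=d-np.median(d,axis=(0,1)); print(n,round(np.abs(d).mean(),1),end="; ")
    print()
E
python3 - <<'E'
from h import *
print(totool([*P["blue"],.1]),totool([*P["blue"],.006]))
E
```

```text
[0.04335263 0.03863012 0.2885507 ] [0.04311832 0.0385671  0.38255038]
```

>>> inch_along(ticks={"plan":[[0.02, 0.02, 0.04, 0, 0.75], [0.043, 0.038, 0.08, 0, 0.75], [0.043, 0.038, 0.12, 0, 0.75], [0.043, 0.038, 0.165, 0, 0.75], [0.043, 0.038, 0.21, 0, 0.75], [0.043, 0.038, 0.25, 0, 0.75], [0.043, 0.038, 0.29, 0, 0.75], [0.043, 0.038, 0.31, 0, 0.75], [0.043, 0.038, 0.33, 0, 0.75], [0.043, 0.038, 0.33, 0, 0.75], [0.043, 0.038, 0.33, 0, 0.75]]})

```text
time: 19.75
position: [0.6093, -0.1989, 0.0602]
tool_rot: [-0.406, -3.115, -0.002]
ft_force: [0.2, 0.4, -0.1]
grip_width: 0.75
grip_force: 0.0
```

```bash
python3 - <<'E'
from h import *
print(totool([*P["blue"],.006]))
E
```

```text
[ 0.00059336 -0.00031861  0.05415815]
```

>>> inch_along(ticks={"plan":[[0, 0, 0.02, 0, 0.75], [0, 0, 0.04, 0, 0.75], [0, 0, 0.053, 0, 0.75], [0, 0, 0.053, 0, 0.75], [0, 0, 0.053, 0, 0.2], [0, 0, 0.053, 0, 0.2], [0, 0, 0.053, 0, 0.2], [0, 0, 0.053, 0, 0.2], [0, 0, 0.053, 0, 0.2], [0, 0, 0.053, 0, 0.2], [0, 0, 0.053, 0, 0.2]]}, grip_n=10)

```text
time: 20.85
position: [0.6102, -0.2006, 0.0076]
tool_rot: [0.408, 3.114, 0.0]
ft_force: [-0.5, 0.3, 3.9]
grip_width: 0.402
grip_force: 12.4
```

>>> inch_along(ticks={"plan":[[0, 0, -0.02, 0, 0.2], [0, 0, -0.06, 0, 0.2], [0, 0, -0.1, 0, 0.2], [0, 0, -0.14, 0, 0.2], [0, 0, -0.18, 0, 0.2], [0, 0, -0.22, 0, 0.2], [0, 0, -0.25, 0, 0.2], [0, 0, -0.27, 0, 0.2], [0, 0, -0.27, 0, 0.2], [0, 0, -0.27, 0, 0.2]]})

```text
time: 21.85
position: [0.6097, -0.2004, 0.2765]
tool_rot: [-0.409, -3.115, -0.0]
ft_force: [0.8, -0.7, -0.9]
grip_width: 0.406
grip_force: 12.3
```

```bash
python3 - <<'E'
from h import *
print(totool(st(-.012,0,.27)),totool(st(-.012,0,.245)))
E
```

```text
[0.03587763 0.27223453 0.00652943] [0.03586754 0.27222878 0.03152942]
```

>>> inch_along(ticks={"plan":[[0.005, 0.04, -0.01, 0, 0.2], [0.01, 0.085, -0.01, 0, 0.2], [0.018, 0.13, -0.01, 0, 0.2], [0.025, 0.175, -0.01, 0, 0.2], [0.03, 0.22, -0.01, 0, 0.2], [0.036, 0.255, -0.01, 0, 0.2], [0.036, 0.272, 0, 0, 0.2], [0.036, 0.272, 0.02, 0, 0.2], [0.036, 0.272, 0.03, 0, 0.2], [0.036, 0.272, 0.03, 0, 0.2], [0.036, 0.272, 0.03, 0, 0.2]]})

```text
time: 22.95
position: [0.6451, 0.0699, 0.2468]
tool_rot: [-0.412, -3.114, 0.001]
ft_force: [0.5, 0.5, 0.3]
grip_width: 0.403
grip_force: 12.3
```

```bash
python3 - <<'E'
from h import *
s=ctrl.get_state(); p=s["position"]-C; print(p@e,p@f,p[2])
E
```

```text
-0.011615379757751352 -0.001933954556457784 0.246841709439604
```

Over the glass; release, rise and compute the next.

>>> inch_along(ticks={"plan":[[0, 0, 0, 0, 0.7], [0, 0, 0, 0, 0.7], [0, 0, 0, 0, 0.7], [0, 0, -0.02, 0, 0.7], [0, 0, -0.03, 0, 0.7], [0, 0, -0.03, 0, 0.7]]})

```text
time: 23.55
position: [0.6463, 0.0714, 0.2793]
tool_rot: [0.408, 3.111, 0.002]
ft_force: [0.3, -0.4, -0.5]
grip_width: 0.689
grip_force: 0.0
```

```bash
python3 - <<'E'
from h import *
im=ctrl.get_image("scene")[:,:,::-1]
cv2.imwrite("pics/s3.png",cv2.resize(im[140:340,160:430],None,fx=2.8,fy=2.8,interpolation=cv2.INTER_CUBIC))
check(); print(totool([*P["red"],.06]))
E
```

```text
blue 11.4; red 1.5; purple 1.5; green 1.5; 
[ 0.05190832 -0.28411469  0.21698656]
```

View pics/s3.png

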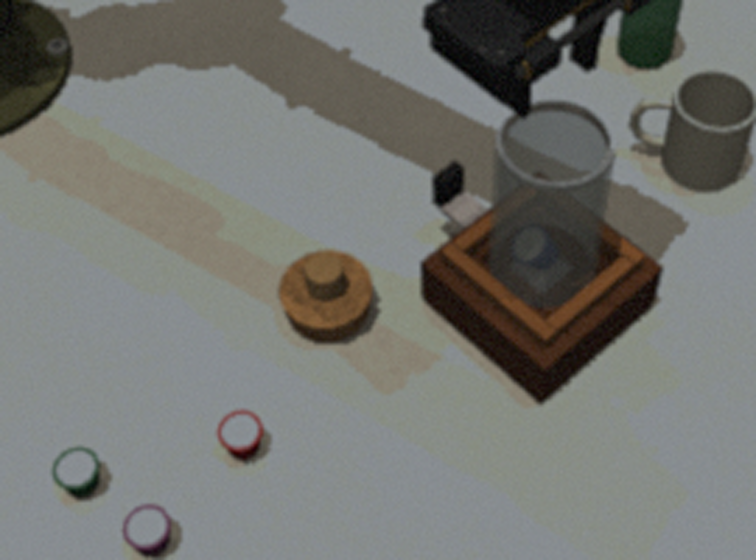

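Blue lies in the glass (535,240), the cork stands upright at (325,295), and red, green and purple are unmoved. Next is red.

>>> inch_along(ticks={"plan":[[0.008, -0.045, 0, 0, 0.75], [0.016, -0.09, 0, 0, 0.75], [0.025, -0.135, 0, 0, 0.75], [0.033, -0.18, 0, 0, 0.75], [0.042, -0.225, 0, 0, 0.75], [0.052, -0.27, 0.01, 0, 0.75], [0.052, -0.284, 0.05, 0, 0.75], [0.052, -0.284, 0.1, 0, 0.75], [0.052, -0.284, 0.14, 0, 0.75], [0.052, -0.284, 0.18, 0, 0.75], [0.052, -0.284, 0.215, 0, 0.75], [0.052, -0.284, 0.215, 0, 0.75], [0.052, -0.284, 0.215, 0, 0.75]]})

```text
time: 24.95
position: [0.5213, -0.1896, 0.0621]
tool_rot: [-0.409, -3.114, 0.001]
ft_force: [0.5, -0.2, -0.1]
grip_width: 0.754
grip_force: 0.0
```

```bash
python3 - <<'E'
from h import *
print(totool([*P["red"],.007]))
E
```

```text
[-0.00071618  0.0002978   0.05506335]
```

>>> inch_along(ticks={"plan":[[0, 0, 0.02, 0, 0.75], [0, 0, 0.04, 0, 0.75], [0, 0, 0.055, 0, 0.75], [0, 0, 0.055, 0, 0.75], [0, 0, 0.055, 0, 0.2], [0, 0, 0.055, 0, 0.2], [0, 0, 0.055, 0, 0.2], [0, 0, 0.055, 0, 0.2], [0, 0, 0.055, 0, 0.2], [0, 0, 0.055, 0, 0.2], [0, 0, 0.055, 0, 0.2]]}, grip_n=10)

```text
time: 26.05
position: [0.5222, -0.1895, 0.0075]
tool_rot: [0.408, 3.114, 0.0]
ft_force: [-0.5, 1.1, 4.6]
grip_width: 0.401
grip_force: 10.4
```

>>> inch_along(ticks={"plan":[[0, 0, -0.02, 0, 0.2], [0, 0, -0.06, 0, 0.2], [0, 0, -0.1, 0, 0.2], [0, 0, -0.14, 0, 0.2], [0, 0, -0.18, 0, 0.2], [0, 0, -0.21, 0, 0.2], [0, 0, -0.22, 0, 0.2], [0, 0, -0.22, 0, 0.2]]})

```text
time: 26.85
position: [0.5224, -0.1895, 0.2279]
tool_rot: [0.408, 3.113, 0.001]
ft_force: [-0.5, -0.1, 0.2]
grip_width: 0.41
grip_force: 10.5
```

```bash
python3 - <<'E'
from h import *
print(totool(st(.012,0,.28)),totool(st(.012,0,.245)))
E
```

```text
[-0.07546507  0.28429268 -0.05177198] [-0.07538926  0.28426902 -0.01677207]
```

>>> inch_along(ticks={"plan":[[0, 0.02, -0.04, 0, 0.2], [-0.01, 0.06, -0.06, 0, 0.2], [-0.02, 0.1, -0.06, 0, 0.2], [-0.035, 0.145, -0.06, 0, 0.2], [-0.05, 0.19, -0.06, 0, 0.2], [-0.065, 0.235, -0.06, 0, 0.2], [-0.075, 0.27, -0.06, 0, 0.2], [-0.075, 0.286, -0.04, 0, 0.2], [-0.075, 0.286, -0.02, 0, 0.2], [-0.075, 0.286, -0.018, 0, 0.2], [-0.075, 0.286, -0.018, 0, 0.2], [-0.075, 0.286, -0.018, 0, 0.2]]})

```text
time: 28.05
position: [0.668, 0.0666, 0.2454]
tool_rot: [0.411, 3.114, -0.0]
ft_force: [0.2, -0.4, 0.1]
grip_width: 0.405
grip_force: 10.5
```

```bash
python3 - <<'E'
from h import *
s=ctrl.get_state(); p=s["position"]-C; print(p@e,p@f,p[2])
E
```

```text
0.011443221617684428 0.0007297459709710876 0.24542842598103456
```

>>> inch_along(ticks={"plan":[[0, 0, 0, 0, 0.7], [0, 0, 0, 0, 0.7], [0, 0, 0, 0, 0.7], [0, 0, -0.02, 0, 0.7], [0, 0, -0.03, 0, 0.7], [0, 0, -0.03, 0, 0.7]]})

```text
time: 28.65
position: [0.669, 0.0674, 0.2773]
tool_rot: [0.408, 3.111, 0.002]
ft_force: [-1.0, -0.5, 1.2]
grip_width: 0.697
grip_force: 0.0
```

```bash
python3 - <<'E'
from h import *
check(); print(totool([*P["purple"],.06]))
E
```

```text
blue 11.4; red 11.4; purple 1.5; green 1.5; 
[ 0.05775917 -0.3901302   0.21555793]
```

>>> inch_along(ticks={"plan":[[0.008, -0.045, 0, 0, 0.75], [0.016, -0.09, 0, 0, 0.75], [0.025, -0.135, 0, 0, 0.75], [0.033, -0.18, 0, 0, 0.75], [0.042, -0.225, 0, 0, 0.75], [0.05, -0.27, 0, 0, 0.75], [0.057, -0.315, 0, 0, 0.75], [0.057, -0.36, 0.01, 0, 0.75], [0.057, -0.39, 0.05, 0, 0.75], [0.057, -0.39, 0.1, 0, 0.75], [0.057, -0.39, 0.14, 0, 0.75], [0.057, -0.39, 0.18, 0, 0.75], [0.057, -0.39, 0.215, 0, 0.75], [0.057, -0.39, 0.215, 0, 0.75], [0.057, -0.39, 0.215, 0, 0.75]]})

```text
time: 30.2
position: [0.5119, -0.2946, 0.0601]
tool_rot: [-0.409, -3.114, 0.0]
ft_force: [0.4, -0.8, 0.6]
grip_width: 0.752
grip_force: 0.0
```

```bash
python3 - <<'E'
from h import *
print(totool([*P["purple"],.007]))
E
```

```text
[-0.00058657  0.00028162  0.05306614]
```

>>> inch_along(ticks={"plan":[[0, 0, 0.02, 0, 0.75], [0, 0, 0.04, 0, 0.75], [0, 0, 0.053, 0, 0.75], [0, 0, 0.053, 0, 0.75], [0, 0, 0.053, 0, 0.2], [0, 0, 0.053, 0, 0.2], [0, 0, 0.053, 0, 0.2], [0, 0, 0.053, 0, 0.2], [0, 0, 0.053, 0, 0.2], [0, 0, 0.053, 0, 0.2], [0, 0, 0.053, 0, 0.2]]}, grip_n=10)

```text
time: 31.3
position: [0.5127, -0.2946, 0.0075]
tool_rot: [0.408, 3.114, 0.0]
ft_force: [-0.7, 0.5, 4.9]
grip_width: 0.401
grip_force: 10.4
```

>>> inch_along(ticks={"plan":[[0, 0, -0.02, 0, 0.2], [0, 0, -0.06, 0, 0.2], [0, 0, -0.1, 0, 0.2], [0, 0, -0.14, 0, 0.2], [0, 0, -0.18, 0, 0.2], [0, 0, -0.22, 0, 0.2], [0, 0, -0.26, 0, 0.2], [0, 0, -0.28, 0, 0.2], [0, 0, -0.28, 0, 0.2]]})

```text
time: 32.2
position: [0.5135, -0.2956, 0.2901]
tool_rot: [0.408, 3.109, -0.002]
ft_force: [-0.2, -0.8, -0.8]
grip_width: 0.407
grip_force: 10.3
```

```bash
python3 - <<'E'
from h import *
print(totool(st(0,0.012,.28)),totool(st(0,.012,.245)))
E
```

```text
[-0.04435563  0.40101669  0.01014298] [-0.04415888  0.40103344  0.04514242]
```

>>> inch_along(ticks={"plan":[[0, 0.045, 0, 0, 0.2], [-0.005, 0.09, 0, 0, 0.2], [-0.01, 0.135, 0, 0, 0.2], [-0.015, 0.18, 0, 0, 0.2], [-0.02, 0.225, 0, 0, 0.2], [-0.025, 0.27, 0, 0, 0.2], [-0.03, 0.315, 0, 0, 0.2], [-0.04, 0.355, 0, 0, 0.2], [-0.044, 0.39, 0.01, 0, 0.2], [-0.044, 0.4, 0.03, 0, 0.2], [-0.044, 0.4, 0.044, 0, 0.2], [-0.044, 0.4, 0.044, 0, 0.2], [-0.044, 0.4, 0.044, 0, 0.2]]})

```text
time: 33.5
position: [0.6575, 0.0785, 0.2427]
tool_rot: [-0.413, -3.114, 0.002]
ft_force: [-0.5, -0.7, 0.7]
grip_width: 0.404
grip_force: 10.3
```

```bash
python3 - <<'E'
from h import *
s=ctrl.get_state(); p=s["position"]-C; print(p@e,p@f,p[2])
E
```

```text
-0.0018477387780505108 0.009515423071866359 0.24274252829538787
```

>>> inch_along(ticks={"plan":[[0, 0, 0, 0, 0.7], [0, 0, 0, 0, 0.7], [0, 0, 0, 0, 0.7], [0, 0, -0.02, 0, 0.7], [0, 0, -0.03, 0, 0.7], [0, 0, -0.03, 0, 0.7]]})

```text
time: 34.1
position: [0.6591, 0.0804, 0.2754]
tool_rot: [0.408, 3.111, 0.002]
ft_force: [0.0, 0.6, 0.7]
grip_width: 0.693
grip_force: 0.0
```

```bash
python3 - <<'E'
from h import *
check(); print(totool([*P["green"],.06]))
E
```

```text
blue 11.4; red 11.5; purple 12.9; green 1.5; 
[ 0.12470324 -0.41267807  0.21342559]
```

>>> inch_along(ticks={"plan":[[0.01, -0.04, 0, 0, 0.75], [0.025, -0.085, 0, 0, 0.75], [0.04, -0.13, 0, 0, 0.75], [0.055, -0.175, 0, 0, 0.75], [0.07, -0.22, 0, 0, 0.75], [0.085, -0.265, 0, 0, 0.75], [0.1, -0.31, 0, 0, 0.75], [0.115, -0.355, 0, 0, 0.75], [0.124, -0.395, 0.01, 0, 0.75], [0.124, -0.412, 0.05, 0, 0.75], [0.124, -0.412, 0.1, 0, 0.75], [0.124, -0.412, 0.14, 0, 0.75], [0.124, -0.412, 0.18, 0, 0.75], [0.124, -0.412, 0.213, 0, 0.75], [0.124, -0.412, 0.213, 0, 0.75], [0.124, -0.412, 0.213, 0, 0.75]]})

```text
time: 35.75
position: [0.4314, -0.2857, 0.0602]
tool_rot: [-0.409, -3.114, 0.001]
ft_force: [0.5, 0.2, 0.7]
grip_width: 0.75
grip_force: 0.0
```

```bash
python3 - <<'E'
from h import *
print(totool([*P["green"],.007]))
E
```

```text
[-6.68340255e-04 -9.28502169e-05  5.31667193e-02]
```

>>> inch_along(ticks={"plan":[[0, 0, 0.02, 0, 0.75], [0, 0, 0.04, 0, 0.75], [0, 0, 0.053, 0, 0.75], [0, 0, 0.053, 0, 0.75], [0, 0, 0.053, 0, 0.2], [0, 0, 0.053, 0, 0.2], [0, 0, 0.053, 0, 0.2], [0, 0, 0.053, 0, 0.2], [0, 0, 0.053, 0, 0.2], [0, 0, 0.053, 0, 0.2], [0, 0, 0.053, 0, 0.2]]}, grip_n=10)

```text
time: 36.85
position: [0.4323, -0.2856, 0.0075]
tool_rot: [0.408, 3.114, 0.0]
ft_force: [-0.9, 1.5, 4.8]
grip_width: 0.407
grip_force: 10.7
```

>>> inch_along(ticks={"plan":[[0, 0, -0.02, 0, 0.2], [0, 0, -0.06, 0, 0.2], [0, 0, -0.1, 0, 0.2], [0, 0, -0.14, 0, 0.2], [0, 0, -0.18, 0, 0.2], [0, 0, -0.22, 0, 0.2], [0, 0, -0.26, 0, 0.2], [0, 0, -0.28, 0, 0.2], [0, 0, -0.28, 0, 0.2]]})

```text
time: 37.75
position: [0.4333, -0.2863, 0.2897]
tool_rot: [0.408, 3.11, -0.0]
ft_force: [0.6, -0.8, -0.8]
grip_width: 0.402
grip_force: 10.6
```

```bash
python3 - <<'E'
from h import *
print(totool(st(0,-0.012,.28)),totool(st(0,-.012,.245)))
E
```

```text
[-0.12440303  0.38872933  0.0105722 ] [-0.12421319  0.3887137   0.04557168]
```

>>> inch_along(ticks={"plan":[[-0.01, 0.04, 0, 0, 0.2], [-0.025, 0.085, 0, 0, 0.2], [-0.04, 0.13, 0, 0, 0.2], [-0.055, 0.175, 0, 0, 0.2], [-0.07, 0.22, 0, 0, 0.2], [-0.085, 0.265, 0, 0, 0.2], [-0.1, 0.31, 0, 0, 0.2], [-0.115, 0.35, 0, 0, 0.2], [-0.124, 0.38, 0.01, 0, 0.2], [-0.124, 0.389, 0.03, 0, 0.2], [-0.124, 0.389, 0.044, 0, 0.2], [-0.124, 0.389, 0.044, 0, 0.2], [-0.124, 0.389, 0.044, 0, 0.2]]})

```text
time: 39.05
position: [0.6515, 0.0565, 0.2429]
tool_rot: [-0.412, -3.114, 0.001]
ft_force: [0.2, 0.1, -0.1]
grip_width: 0.406
grip_force: 10.6
```

```bash
python3 - <<'E'
from h import *
s=ctrl.get_state(); p=s["position"]-C; print(p@e,p@f,p[2])
E
```

```text
-0.0020177286928069866 -0.013254642586317367 0.24285328731838648
```

>>> inch_along(ticks={"plan":[[0, 0, 0, 0, 0.7], [0, 0, 0, 0, 0.7], [0, 0, 0, 0, 0.7], [0, 0, -0.02, 0, 0.7], [0, 0, -0.05, 0, 0.8], [0, 0, -0.1, 0, 1], [0, 0, -0.1, 0, 1], [0, 0, -0.1, 0, 1]]})

```text
time: 39.85
position: [0.6527, 0.0579, 0.3449]
tool_rot: [0.408, 3.111, 0.002]
ft_force: [-1.1, -0.2, 0.5]
grip_width: 0.956
grip_force: 0.0
```

```bash
python3 - <<'E'
from h import *
a=ctrl.get_image("top")[:,:,::-1]; b=ctrl.get_image("scene")[:,:,::-1]
a=cv2.resize(a[140:275,180:460],(784,378),interpolation=cv2.INTER_CUBIC)
b=cv2.resize(b[140:340,160:430],(784,580),interpolation=cv2.INTER_CUBIC)
cv2.imwrite("pics/f1.png",cv2.resize(np.vstack([a,b]),(480,587)))
print(totool([.502,-.0398,.1]),totool([.502,-.0398,.041]))
E
```

```text
[ 0.11893881 -0.13353827  0.24235037] [ 0.11886776 -0.13353652  0.30135033]
```

View pics/f1.png

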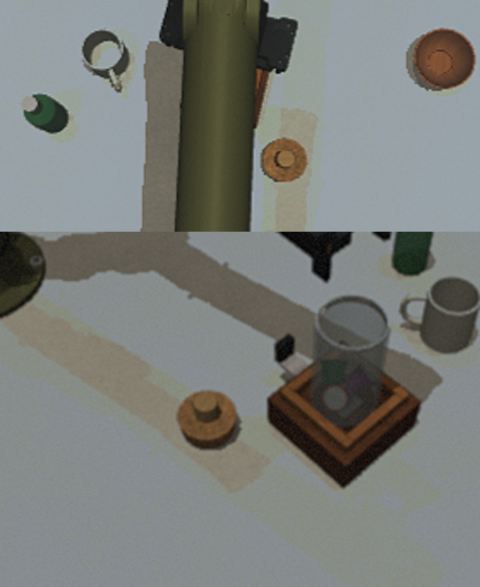

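All four capsules are in the glass, the table is clear of them, and the cork stands upright. Fetch the cork.

>>> inch_along(ticks={"plan":[[0.03, -0.035, 0, 0, 1], [0.06, -0.07, 0, 0, 1], [0.09, -0.105, 0, 0, 1], [0.119, -0.133, 0.01, 0, 1], [0.119, -0.133, 0.05, 0, 1], [0.119, -0.133, 0.1, 0, 1], [0.119, -0.133, 0.14, 0, 1], [0.119, -0.133, 0.18, 0, 1], [0.119, -0.133, 0.22, 0, 1], [0.119, -0.133, 0.25, 0, 1], [0.119, -0.133, 0.27, 0, 1], [0.119, -0.133, 0.27, 0, 1], [0.119, -0.133, 0.27, 0, 1]]})

```text
time: 41.25
position: [0.5021, -0.0395, 0.0727]
tool_rot: [-0.408, -3.113, 0.001]
ft_force: [-0.3, 0.2, 0.3]
grip_width: 1.003
grip_force: 0.0
```

```bash
python3 - <<'E'
from h import *
print(totool([.501,-.0398,.041]))
E
```

```text
[ 0.0009149  -0.00051848  0.03169328]
```

>>> inch_along(ticks={"plan":[[0.001, -0.0005, 0.015, 0, 1], [0.001, -0.0005, 0.028, 0, 1], [0.001, -0.0005, 0.03, 0, 1], [0.001, -0.0005, 0.03, 0, 0.2], [0.001, -0.0005, 0.03, 0, 0.2], [0.001, -0.0005, 0.03, 0, 0.2], [0.001, -0.0005, 0.03, 0, 0.2], [0.001, -0.0005, 0.03, 0, 0.2], [0.001, -0.0005, 0.03, 0, 0.2], [0.001, -0.0005, 0.03, 0, 0.2], [0.001, -0.0005, 0.03, 0, 0.2], [0.001, -0.0005, 0.03, 0, 0.2]]}, grip_n=30)

```text
time: 42.45
position: [0.5017, -0.0396, 0.0431]
tool_rot: [0.409, 3.115, 0.0]
ft_force: [-0.3, -0.4, -0.1]
grip_width: 0.379
grip_force: 30.0
```

>>> inch_along(ticks={"plan":[[0, 0, -0.01, 0, 0.2], [0, 0, -0.03, 0, 0.2], [0, 0, -0.07, 0, 0.2], [0, 0, -0.11, 0, 0.2], [0, 0, -0.15, 0, 0.2], [0, 0, -0.19, 0, 0.2], [0, 0, -0.23, 0, 0.2], [0, 0, -0.27, 0, 0.2], [0, 0, -0.31, 0, 0.2], [0, 0, -0.31, 0, 0.2]]})

```text
time: 43.45
position: [0.5039, -0.0403, 0.3588]
tool_rot: [0.409, 3.106, 0.005]
ft_force: [0.5, -0.5, -0.8]
grip_width: 0.384
grip_force: 30.0
```

```bash
python3 - <<'E'
from h import *
print(totool(st(0,0,.37)),totool(st(0,0,.29)))
E
```

```text
[-0.11956568  0.14502983 -0.0095943 ] [-0.11889761  0.1446848   0.07040217]
```

>>> inch_along(ticks={"plan":[[-0.03, 0.035, -0.01, 0, 0.2], [-0.06, 0.07, -0.01, 0, 0.2], [-0.09, 0.105, -0.01, 0, 0.2], [-0.119, 0.144, -0.01, 0, 0.2], [-0.119, 0.144, 0.02, 0, 0.2], [-0.119, 0.144, 0.05, 0, 0.2], [-0.119, 0.144, 0.07, 0, 0.2], [-0.119, 0.144, 0.07, 0, 0.2], [-0.119, 0.144, 0.07, 0, 0.2]]})

```text
time: 44.35
position: [0.6535, 0.0688, 0.2834]
tool_rot: [-0.409, -3.114, 0.0]
ft_force: [1.0, 0.8, -0.5]
grip_width: 0.377
grip_force: 30.0
```

```bash
python3 - <<'E'
from h import *
im=ctrl.get_image("scene")[:,:,::-1]
cv2.imwrite("pics/s4.png",cv2.resize(im[130:270,300:420],None,fx=4,fy=4,interpolation=cv2.INTER_CUBIC))
print(totool(st(0,0,.275)))
E
```

```text
[-0.00260266  0.00083186  0.00936169]
```

View pics/s4.png

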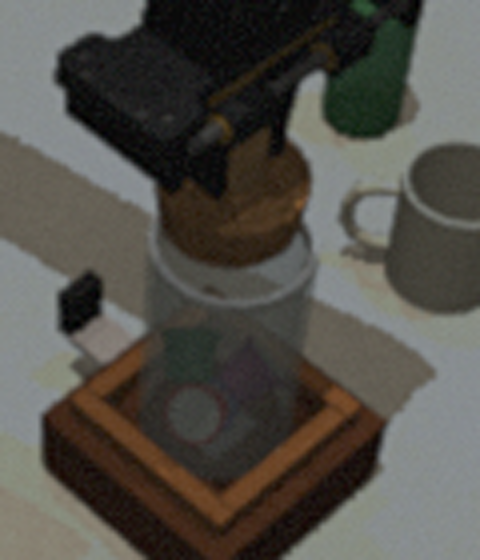

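>>> inch_along(ticks={"plan":[[-0.0026, 0.0008, 0, 0, 0.2], [-0.0026, 0.0008, 0, 0, 0.2], [-0.0026, 0.0008, 0.006, 0, 0.2], [-0.0026, 0.0008, 0.012, 0, 0.2], [-0.0026, 0.0008, 0.018, 0, 0.2], [-0.0026, 0.0008, 0.02, 0, 0.2], [-0.0026, 0.0008, 0.02, 0, 0.2]]}, grip_n=40)

```text
time: 45.1
position: [0.6561, 0.069, 0.2624]
tool_rot: [-0.408, -3.114, 0.0]
ft_force: [0.4, 1.2, -0.4]
grip_width: 0.381
grip_force: 40.0
```

```bash
python3 - <<'E'
from h import *
print(totool(st(0,0,.242)))
E
```

```text
[-7.18046136e-04 -2.77537780e-05  2.03806722e-02]
```

>>> inch_along(ticks={"plan":[[0, 0, 0.003, 0, 0.2], [0, 0, 0.006, 0, 0.2], [0, 0, 0.009, 0, 0.2], [0, 0, 0.011, 0, 0.2], [0, 0, 0.011, 0, 0.2]]})

```text
time: 45.6
position: [0.6569, 0.0692, 0.2521]
tool_rot: [0.408, 3.114, 0.001]
ft_force: [2.7, 1.0, -0.8]
grip_width: 0.379
grip_force: 40.0
```

>>> inch_along(ticks={"plan":[[0, 0, 0.002, 0, 0.2], [0, 0, 0.004, 0, 0.2], [0, 0, 0.004, 0, 0.2]]})

```text
time: 45.9
position: [0.657, 0.0693, 0.2486]
tool_rot: [0.408, 3.114, 0.001]
ft_force: [1.5, 0.6, 2.4]
grip_width: 0.381
grip_force: 40.0
```

>>> inch_along(ticks={"plan":[[0, 0, 0.002, 0, 0.2], [0, 0, 0.004, 0, 0.2], [0, 0, 0.004, 0, 0.2]]})

```text
time: 46.2
position: [0.6577, 0.0694, 0.2466]
tool_rot: [0.407, 3.111, 0.003]
ft_force: [0.9, 1.6, 9.5]
grip_width: 0.381
grip_force: 40.0
```

>>> inch_along(ticks={"plan":[[0, 0, 0.001, 0, 0.2], [0, 0, 0.002, 0, 0.2], [0, 0, 0.002, 0, 0.2]]})

```text
time: 46.5
position: [0.6578, 0.0692, 0.2455]
tool_rot: [0.407, 3.111, 0.004]
ft_force: [0.7, 1.9, 13.5]
grip_width: 0.383
grip_force: 40.0
```

>>> inch_along(ticks={"plan":[[0, 0, 0.001, 0, 0.2], [0, 0, 0.002, 0, 0.2], [0, 0, 0.002, 0, 0.2]]})

```text
time: 46.8
position: [0.6578, 0.0691, 0.2437]
tool_rot: [0.407, 3.111, 0.004]
ft_force: [-0.2, 1.2, 13.7]
grip_width: 0.383
grip_force: 40.0
```

>>> inch_along(ticks={"plan":[[0, 0, 0.001, 0, 0.2], [0, 0, 0.0015, 0, 0.2], [0, 0, 0.0015, 0, 0.2]]})

```text
time: 47.1
position: [0.6579, 0.069, 0.2422]
tool_rot: [0.407, 3.11, 0.004]
ft_force: [1.3, 1.5, 14.0]
grip_width: 0.38
grip_force: 40.0
```

>>> inch_along(ticks={"plan":[[0, 0, 0.001, 0, 0.2], [0, 0, 0.001, 0, 0.2], [0, 0, 0.001, 0, 0.2]]})

```text
time: 47.4
position: [0.6577, 0.069, 0.2413]
tool_rot: [0.407, 3.111, 0.004]
ft_force: [0.1, 1.4, 14.5]
grip_width: 0.38
grip_force: 40.0
```

>>> inch_along(ticks={"plan":[[0, 0, 0.001, 0, 0.2], [0, 0, 0.001, 0, 0.2], [0, 0, 0.001, 0, 0.2]]})

```text
time: 47.7
position: [0.6579, 0.0689, 0.2402]
tool_rot: [0.408, 3.11, 0.004]
ft_force: [0.8, 1.1, 13.6]
grip_width: 0.381
grip_force: 40.0
```

>>> inch_along(ticks={"plan":[[0, 0, 0.001, 0, 0.2], [0, 0, 0.001, 0, 0.2], [0, 0, 0.001, 0, 0.2], [0, 0, 0.001, 0, 0.2]]})

```text
time: 48.1
position: [0.6578, 0.0689, 0.2392]
tool_rot: [0.408, 3.111, 0.003]
ft_force: [-0.2, 1.5, 13.7]
grip_width: 0.385
grip_force: 40.0
```

>>> inch_along(ticks={"plan":[[0, 0, -0.001, 0, 0.2], [0, 0, -0.002, 0, 0.6], [0, 0, -0.002, 0, 0.8], [0, 0, -0.002, 0, 0.8], [0, 0, -0.01, 0, 0.8], [0, 0, -0.03, 0, 0.8], [0, 0, -0.05, 0, 0.8], [0, 0, -0.055, 0, 0], [0, 0, -0.055, 0, 0], [0, 0, -0.055, 0, 0], [0, 0, -0.055, 0, 0], [0, 0, -0.055, 0, 0], [0, 0, -0.055, 0, 0], [0, 0, -0.055, 0, 0], [0, 0, -0.055, 0, 0], [0, 0, -0.055, 0, 0]]}, grip_n=20)

```text
time: 49.7
position: [0.6565, 0.0689, 0.2906]
tool_rot: [0.409, 3.115, 0.0]
ft_force: [0.8, 0.3, -1.1]
grip_width: 0.069
grip_force: 0.0
```

```bash
python3 - <<'E'
from h import *
im=ctrl.get_image("scene")[:,:,::-1]
a=im[150:270,310:400]; b=cv2.imread("pics/scene0.png")[150:270,310:400]
cv2.imwrite("pics/s5.png",cv2.resize(np.hstack([b,a]),None,fx=4.4,fy=4.4,interpolation=cv2.INTER_CUBIC))
print(totool(st(0,0,.275)))
E
```

```text
[-3.39992600e-04 -1.37149866e-05  1.55857229e-02]
```

View pics/s5.png

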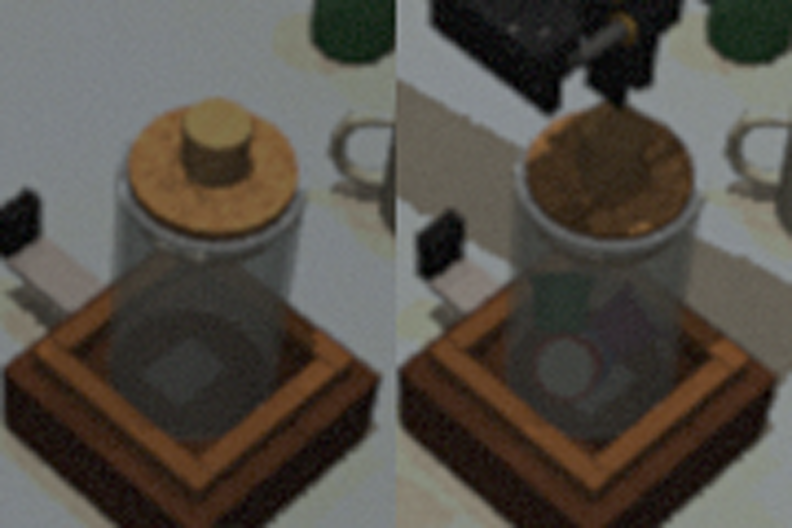

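>>> inch_along(ticks={"plan":[[0, 0, 0.01, 0, 0], [0, 0, 0.018, 0, 0], [0, 0, 0.02, 0, 0], [0, 0, 0.02, 0, 0], [0, 0, 0.02, 0, 0]]})

```text
time: 50.25
position: [0.6565, 0.0689, 0.2706]
tool_rot: [0.408, 3.115, 0.0]
ft_force: [-0.2, 0.7, 0.5]
grip_width: 0.005
grip_force: 0.0
```

>>> inch_along(ticks={"plan":[[0, 0, 0.001, 0, 0], [0, 0, 0.002, 0, 0], [0, 0, 0.003, 0, 0], [0, 0, 0.003, 0, 0]]})

```text
time: 50.65
position: [0.6564, 0.0689, 0.2675]
tool_rot: [-0.409, -3.115, -0.0]
ft_force: [0.0, 0.3, 0.1]
grip_width: 0.004
grip_force: 0.0
```

>>> inch_along(ticks={"plan":[[0, 0, 0.001, 0, 0], [0, 0, 0.001, 0, 0], [0, 0, 0.001, 0, 0]]})

```text
time: 50.95
position: [0.6565, 0.0689, 0.2666]
tool_rot: [0.408, 3.115, 0.0]
ft_force: [-0.5, 0.8, 0.5]
grip_width: 0.006
grip_force: 0.0
```

>>> inch_along(ticks={"plan":[[0, 0, 0.001, 0, 0], [0, 0, 0.001, 0, 0], [0, 0, 0.001, 0, 0]]})

```text
time: 51.25
position: [0.6565, 0.0689, 0.2656]
tool_rot: [0.408, 3.115, 0.0]
ft_force: [0.9, 0.0, -0.7]
grip_width: 0.007
grip_force: 0.0
```

>>> inch_along(ticks={"plan":[[0, 0, 0.0005, 0, 0], [0, 0, 0.001, 0, 0], [0, 0, 0.001, 0, 0]]})

```text
time: 51.55
position: [0.6566, 0.0689, 0.2649]
tool_rot: [0.408, 3.114, 0.0]
ft_force: [-0.7, -0.5, 2.3]
grip_width: 0.004
grip_force: 1.0
```

>>> inch_along(ticks={"plan":[[0, 0, 0.001, 0, 0], [0, 0, 0.001, 0, 0], [0, 0, 0.001, 0, 0]]})

```text
time: 51.85
position: [0.6567, 0.0689, 0.2648]
tool_rot: [0.408, 3.114, 0.001]
ft_force: [-2.2, -0.1, 6.1]
grip_width: 0.005
grip_force: 2.9
```

>>> inch_along(ticks={"plan":[[0, 0, 0.001, 0, 0], [0, 0, 0.001, 0, 0], [0, 0, 0.001, 0, 0]]})

```text
time: 52.15
position: [0.6569, 0.0689, 0.2646]
tool_rot: [0.408, 3.113, 0.002]
ft_force: [-2.5, 0.2, 9.0]
grip_width: 0.004
grip_force: 4.4
```

>>> inch_along(ticks={"plan":[[0, 0, 0.001, 0, 0], [0, 0, 0.001, 0, 0], [0, 0, 0.001, 0, 0]]})

```text
time: 52.45
position: [0.6571, 0.0687, 0.2644]
tool_rot: [0.408, 3.112, 0.002]
ft_force: [-2.9, 0.4, 10.3]
grip_width: 0.004
grip_force: 5.6
```

>>> inch_along(ticks={"plan":[[0, 0, -0.006, 0, 0], [0, 0, -0.02, 0, 0.5], [0, 0, -0.035, 0, 1], [0, 0, -0.035, 0, 1], [0, 0, -0.035, 0, 1], [0, 0, -0.035, 0, 1], [0, 0, -0.035, 0, 1], [0, 0, -0.02, 0, 1], [0, 0, 0, 0, 1], [0, 0, 0.01, 0, 1], [0, 0, 0.015, 0, 1], [0, 0, 0.015, 0, 1], [0, 0, 0.015, 0, 1]]})

```text
time: 53.75
position: [0.6568, 0.0688, 0.2471]
tool_rot: [0.408, 3.114, 0.0]
ft_force: [0.2, -0.6, 0.1]
grip_width: 0.97
grip_force: 0.0
```

```bash
python3 - <<'E'
from h import *
print(totool(st(0,0,.241)))
E
```

```text
[-2.13860662e-05 -3.60004413e-05  6.05595748e-03]
```

>>> inch_along(ticks={"plan":[[0, 0, 0.004, 0, 1], [0, 0, 0.006, 0, 1], [0, 0, 0.006, 0, 1], [0, 0, 0.006, 0, 0.2], [0, 0, 0.006, 0, 0.2], [0, 0, 0.006, 0, 0.2], [0, 0, 0.006, 0, 0.2], [0, 0, 0.006, 0, 0.2], [0, 0, 0.006, 0, 0.2], [0, 0, 0.006, 0, 0.2], [0, 0, 0.006, 0, 0.2], [0, 0, 0.006, 0, 0.2], [0, 0, 0.006, 0, 0.2]]}, grip_n=30)

```text
time: 55.05
position: [0.6565, 0.0691, 0.2406]
tool_rot: [0.408, 3.115, 0.001]
ft_force: [0.2, -0.1, 0.2]
grip_width: 0.384
grip_force: 30.0
```

>>> inch_along(ticks={"plan":[[0, 0.002, 0, 0, 0.2], [0, 0.004, -0.001, 0, 0.2], [0, 0.004, -0.001, 0, 0.2], [0, 0.002, -0.001, 0, 0.2], [0, -0.001, -0.001, 0, 0.2], [0, -0.004, -0.002, 0, 0.2], [0, -0.004, -0.002, 0, 0.2], [0, -0.004, -0.002, 0, 0.2], [0, -0.002, -0.002, 0, 0.2], [0, 0, -0.002, 0, 0.2], [0, 0, -0.002, 0, 0.2]]})

```text
time: 56.15
position: [0.6565, 0.0695, 0.2423]
tool_rot: [-0.407, -3.115, 0.0]
ft_force: [0.4, 0.4, -9.3]
grip_width: 0.387
grip_force: 30.0
```

>>> inch_along(ticks={"plan":[[0, 0.002, 0.001, 0, 0.2], [0, 0.004, 0.001, 0, 0.2], [0, 0.004, 0.001, 0, 0.2]]})

```text
time: 56.45
position: [0.6578, 0.072, 0.2423]
tool_rot: [0.409, 3.114, -0.001]
ft_force: [0.6, -3.1, -4.6]
grip_width: 0.383
grip_force: 30.0
```

>>> inch_along(ticks={"plan":[[0, -0.003, 0, 0, 0.2], [0, -0.006, 0, 0, 0.2], [0, -0.008, 0, 0, 0.2], [0, -0.008, 0, 0, 0.2]]})

```text
time: 56.85
position: [0.6561, 0.0663, 0.2426]
tool_rot: [0.407, 3.113, 0.005]
ft_force: [0.5, 3.9, -2.5]
grip_width: 0.386
grip_force: 30.0
```

>>> inch_along(ticks={"plan":[[0, 0.002, 0, 0, 0.2], [0, 0.004, 0, 0, 0.2], [0, 0.004, 0, 0, 0.2]]})

```text
time: 57.15
position: [0.657, 0.0685, 0.2421]
tool_rot: [0.408, 3.113, -0.001]
ft_force: [1.7, 1.2, -0.1]
grip_width: 0.38
grip_force: 30.0
```

>>> inch_along(ticks={"plan":[[0, 0, 0, 0, 0.6], [0, 0, 0, 0, 0.8], [0, 0, 0, 0, 0.8], [0, 0, 0, 0, 0.8], [0, 0, -0.02, 0, 0.8], [0, 0, -0.04, 0, 0.8], [0, 0, -0.05, 0, 0], [0, 0, -0.05, 0, 0], [0, 0, -0.05, 0, 0], [0, 0, -0.05, 0, 0], [0, 0, -0.05, 0, 0], [0, 0, -0.05, 0, 0], [0, 0, -0.05, 0, 0], [0, 0, -0.05, 0, 0], [0, 0, -0.05, 0, 0], [0, 0, -0.04, 0, 0], [0, 0, -0.03, 0, 0], [0, 0, -0.027, 0, 0], [0, 0, -0.027, 0, 0]]}, grip_n=20)

```text
time: 59.05
position: [0.6559, 0.0691, 0.2673]
tool_rot: [-0.408, -3.113, 0.001]
ft_force: [0.6, -0.0, 0.3]
grip_width: 0.005
grip_force: 0.0
```

>>> inch_along(ticks={"plan":[[0, 0, 0.001, 0, 0], [0, 0, 0.001, 0, 0], [0, 0, 0.001, 0, 0]]})

```text
time: 59.35
position: [0.6567, 0.0689, 0.2679]
tool_rot: [0.408, 3.114, 0.0]
ft_force: [-0.0, -0.2, 0.6]
grip_width: 0.006
grip_force: 0.0
```

>>> inch_along(ticks={"plan":[[0, 0, 0.001, 0, 0], [0, 0, 0.001, 0, 0], [0, 0, 0.001, 0, 0]]})

```text
time: 59.65
position: [0.6565, 0.0689, 0.2666]
tool_rot: [0.408, 3.115, 0.0]
ft_force: [-0.3, -0.3, 0.4]
grip_width: 0.007
grip_force: 0.0
```

>>> inch_along(ticks={"plan":[[0, 0, 0.001, 0, 0], [0, 0, 0.001, 0, 0], [0, 0, 0.001, 0, 0]]})

```text
time: 59.95
position: [0.6566, 0.0689, 0.266]
tool_rot: [0.408, 3.114, 0.001]
ft_force: [0.3, 1.2, 2.4]
grip_width: 0.003
grip_force: 1.5
```

>>> inch_along(ticks={"plan":[[0, 0, -0.01, 0, 0], [0, 0, -0.05, 0, 0], [0, 0, -0.1, 0, 0], [0.04, 0, -0.13, 0, 0.5], [0.08, 0, -0.13, 0, 1], [0.11, 0.03, -0.13, 0, 1], [0.14, 0.06, -0.13, 0, 1], [0.16, 0.09, -0.13, 0, 1], [0.16, 0.09, -0.13, 0, 1]]})

```text
time: 60.85
position: [0.5224, 0.2043, 0.3955]
tool_rot: [-0.391, -3.115, -0.004]
ft_force: [-0.2, 0.5, -0.6]
grip_width: 0.463
grip_force: 0.0
```

```bash
python3 - <<'E'
from h import *
print(ctrl.get_state()["position"],totool([.188,.622,.223]))
E
```

```text
[0.52240377 0.20426918 0.39551724] [0.42687639 0.32172315 0.17423512]
```

>>> inch_along(ticks={"plan":[[0.035, 0.025, 0, 0, 1], [0.07, 0.05, 0, 0, 1], [0.105, 0.08, 0, 0, 1], [0.14, 0.105, 0, 0, 1], [0.175, 0.13, 0, 0, 1], [0.21, 0.16, 0, 0, 1], [0.245, 0.185, 0, 0, 1], [0.28, 0.21, 0.02, 0, 1], [0.32, 0.24, 0.04, 0, 1], [0.35, 0.265, 0.07, 0, 1], [0.385, 0.29, 0.1, 0, 1], [0.41, 0.31, 0.13, 0, 1], [0.427, 0.322, 0.16, 0, 1], [0.427, 0.322, 0.174, 0, 1], [0.427, 0.322, 0.174, 0, 1], [0.427, 0.322, 0.174, 0, 1]]})

```text
time: 62.45
position: [0.1981, 0.6177, 0.223]
tool_rot: [0.413, 3.113, 0.002]
ft_force: [-0.9, 0.1, 0.1]
grip_width: 1.003
grip_force: 0.0
```

```bash
python3 - <<'E'
from h import *
a=cv2.imread("pics/scene0.png"); b=ctrl.get_image("scene")[:,:,::-1]; t0=cv2.imread("pics/top0.png"); t=ctrl.get_image("top")[:,:,::-1]
def sh(x,y,s): 
    p,q=x[s].astype(np.float32).mean(2),y[s].astype(np.float32).mean(2); w=np.eye(2,3,dtype=np.float32)
    cc,w=cv2.findTransformECC(p,q,w,cv2.MOTION_TRANSLATION); return w[:,2].round(2),round(cc,3)
for n,s in dict(knob=np.s_[170:192,345:373],cork=np.s_[170:206,334:382],glassrim=np.s_[195:215,335:380],stand=np.s_[240:280,310:396],mug=np.s_[160:212,385:432],oil=np.s_[103:168,378:410]).items(): print(n,sh(a,b,s))
for n,s in dict(knob=np.s_[163:182,302:321],cork=np.s_[156:194,292:330],mug=np.s_[152:196,222:262],oil=np.s_[188:222,188:225],bowl=np.s_[150:198,412:462]).items(): print("top",n,sh(t0,t,s))
c=cam("top"); q,r=w2p(c,st(-.118,0,.086)),w2p(c,st(-.142,0,.086)); print(q,r)
d=np.abs(t.astype(int)-t0).max(2); n,l,S,_=cv2.connectedComponentsWithStats((cv2.medianBlur(d.astype(np.uint8),3)>25).astype(np.uint8)); print([x.tolist() for x in S[1:] if x[4]>12])
g=t[205:235,295:312].mean(2).astype(int); u=np.argwhere(g<45)+[205,295]; print("dark grip",u.mean(0),len(u), w2p(c,st(-.118,0,.086)))
E
```

```text
knob (array([0.79, 0.8 ], dtype=float32), 0.999)
cork (array([0.76, 0.7 ], dtype=float32), 0.996)
glassrim (array([0.69, 0.35], dtype=float32), 0.961)
stand (array([0.01, 0.02], dtype=float32), 1.0)
mug (array([-0.  , -0.01], dtype=float32), 1.0)
oil (array([-0.  ,  0.01], dtype=float32), 1.0)
top knob (array([-0.03, -0.56], dtype=float32), 0.99)
top cork (array([-0.06, -0.16], dtype=float32), 0.988)
top mug (array([0., 0.], dtype=float32), 1.0)
top oil (array([-0.  ,  0.01], dtype=float32), 1.0)
top bowl (array([0.01, 0.01], dtype=float32), 1.0)
[302.68092745 218.66092853] [300.80953974 225.97427014]
[[386, 196, 6, 10, 37], [295, 217, 14, 14, 154], [384, 221, 6, 11, 43], [393, 221, 5, 11, 19], [415, 223, 15, 12, 76], [414, 248, 15, 12, 80], [105, 302, 26, 10, 89], [156, 318, 163, 49, 1846], [65, 321, 74, 20, 344], [17, 335, 43, 22, 435], [100, 337, 18, 7, 48], [162, 338, 7, 4, 15], [175, 340, 14, 7, 43], [151, 347, 6, 5, 23], [159, 347, 147, 53, 2099], [6, 369, 40, 31, 365], [128, 382, 89, 18, 929], [348, 392, 10, 6, 36], [361, 395, 8, 5, 28], [331, 396, 9, 4, 26]]
dark grip [214.86885246 302.2295082 ] 61 [302.68092745 218.66092853]
```

```bash
python3 - <<'E'
from h import *
def solve(z,sc,tp,fx=None):
    p=st(0,0,z); A=[];b=[]
    for n,o in (("scene",sc),("top",tp)):
        c=cam(n); J=np.array([(w2p(c,p+d)-w2p(c,p))*1000 for d in np.eye(3)*1e-3]).T; A.append(J); b.append(o)
    x,res,_,_=np.linalg.lstsq(np.vstack(A),np.hstack(b),rcond=None); print((x*1000).round(2),res)
solve(.255,[.79,.80],[-.03,-.56]); solve(.235,[.76,.70],[-.06,-.16])
E
```

```text
[ 1.97  0.11 -1.45] [4.00296531e-05]
[ 1.38  0.55 -2.04] [0.05928383]
```

```bash
python3 -c "
from bench import ctrl
print(ctrl.close_job())"
```

```text
the job is handed in; nothing more can be done
None
```

The job is handed in, with no verdict returned: the gate is shut against its stop, all four capsules found (no gold one) are in the glass, and the mug, bowl and bottle are unmoved. The cork is back upright but sits about 1–2 mm deeper than before, because I pressed it too deep and rocked it part-way back up. During that correction the wrist briefly read about the full weight of the glass, so the glass may have lifted by up to about 1.5 mm for a moment.

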